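# Close the filling port of the bench thermostat

### The job

Lift the steel can by its arch handle off the thermostat's filling port and stand it upright on the round rubber mat, leaving the plain stopper, glass dish and vial rack where they are. Then put the winged bayonet plug into the port with its lugs through the notches, push it down against the spring and twist it a quarter turn clockwise (seen from above). Finish while still gripping the plug and pressing it fully home, its flange flush on the port: do not let go, the spring would lift it.

Things in the scene. Friction and masses are not known exactly. Their poses are not given: they have to be found in the camera images.
- can_mid (a point): Loose open steel can with a rigid arch handle, 0.25 to 0.42 kg, standing on the thermostat's port at the start. The point is on its axis, 70 mm above its underside. The arch is a 10 mm round bar in the can's x-z plane; its straight top part is 40 mm long along the can's x, with its centre line 65 mm above this point.
- can: The same can: 70 mm in diameter, rim at 90 mm, 140 mm to the top of the handle. Origin at the centre of its underside, z up its axis.
- mat_top (a point): Centre of the top face of the round black rubber mat on the bench, 120 mm in diameter, 4 mm thick, fixed.
- plug_mid (a point): Loose bayonet plug, 0.11 to 0.18 kg, 58 mm high, standing on the bench. The point is on its axis, 29 mm above its underside. On top a black wing grip: an upright bar 50 mm long along x, 12 mm thick along y, from 3 mm below to 29 mm above this point. Two lugs on the neck point to +x and -x, as the wing does. Turned by half a turn it is the same.
- plug: The same plug, origin at the centre of its underside. Heights above it: steel neck 34 mm in diameter, 0 to 20 mm, foot chamfered; two lugs 9 mm wide reaching 23 mm from the axis, 2 to 8 mm; steel flange 60 mm in diameter, 20 to 26 mm; wing, 26 to 58 mm.
- port (a point): Centre of the port's mouth, level with the top of its 84 mm square steel flange; z up, x and y along the square's sides. Mouth 38 mm wide, with notches at +x and -x, 14 mm wide, reaching 25.5 mm from the axis: the plug enters only with its wing along the port's x, either way round. With the plug flush, plug_mid is 9 mm above this point.
- unit: Fixed white thermostat, 300 x 220 mm, 80 mm high; origin under its centre; port at its x = -70 mm, mouth 110 mm up. The port's lip is 8 mm thick. With the plug flush, its lugs are 4 mm below the lip and it turns 90 degrees clockwise from above (negative about z); stops lie 9 degrees beyond that, and 9 degrees the wrong way.
- plunger (a joint): Spring plunger in the port: 0 up, grows as it is pressed (m). The plug's foot meets it with the flange 8 mm above the port; it pushes up with 8 N there and 12 N with the flange flush (joint 0.008). Turned and let go, the plug is lifted 4 mm until its lugs meet the lip.
- stopper: Plain stopper, not to be used: 60 mm steel flange, round black knob on top (30 mm wide), tapered rubber foot without lugs, 50 mm high. Origin at the centre of its underside.
- dish: Shallow glass dish, 90 mm in diameter, 16 mm high; leave alone. Origin at the centre of its underside.
- vial_rack: Metal rack with a row of five small capped vials, 34 x 120 mm, 58 mm high; leave alone. Origin at the centre of its underside.
There are look-alikes about, which are no part of the job. What is shaped like the can but orange is not meant.

How it is judged:
On the way, in this order (a step that is already met when the one before it is completed fails the run):
1. the can stands upright on the mat, let go (horizontal distance between can_mid and mat_top below 0.03 m and z of can_mid in the frame of mat_top between 0.066 and 0.074 m and angle between can_mid's own z axis and vertical below 0.1 rad and contact force between the fingers and can below 0.5 N), for 0.2 s.
2. the plug is pushed into the port, lugs below the lip, not yet turned (z of plug_mid in the frame of port below 0.0132 m and horizontal distance between plug_mid and port below 0.005 m and angle between the x axis of plug_mid and the x axis of port, either way round below 0.4 rad), for 0.05 s.
At the end, for the whole second after the job is handed in: Can upright and let go on the mat, within 30 mm of its centre. Plug in the port, still, turned a quarter turn from the notches within 0.25 rad, flange less than 2 mm above the port (released, it rises 4 mm), fingers still on it (over 3 N). Bystanders within 20 mm of their places (all of step 1 and linear speed of each of can, plug below 0.02 m/s and z of plug_mid in the frame of port below 0.011 m and horizontal distance between plug_mid and port below 0.005 m and angle between plug_mid's own z axis and vertical below 0.1 rad and angle between the x axis of plug_mid and the y axis of port, either way round below 0.25 rad and contact force between the fingers and plug above 3 N); the arm keeps its last pose, push and grip.
It fails at once if stopper is shifted by more than 20 mm (distance of stopper from where it was at the start of the episode above 0.02 m).
It fails at once if dish is shifted by more than 20 mm (distance of dish from where it was at the start of the episode above 0.02 m).
It fails at once if vial rack is shifted by more than 20 mm (distance of vial_rack from where it was at the start of the episode above 0.02 m).
It fails at once if the can is tipped over (angle between can_mid's own z axis and vertical above 0.7 rad).
It also fails if it takes over 61 s, if anything falls off the work surface, if the arm or the gripper's body presses on something with over 40 N, if the wrist force passes 120 N, or if a joint passes its speed limit or range.

### The arm

A 6-joint arm with a two-finger parallel gripper is mounted at the origin on the work surface. World frame = base frame: x ahead of the robot, y to its left, z up, the work surface at z = 0. Lengths are in m, angles in rad, forces in N, time in s.
With the tool pointing down it reaches from about 0.275 to 0.75 m from the base axis. Payload 10.2 kg.
Tool frame: the origin (TCP) lies between the finger pads; the fingertips stand 8 mm ahead of it and the grasp point (between the pads) lies 11 mm behind it (manip.tip_reach is the distance from the TCP to the fingertips, in m); x points along the fingers, y is the direction in which the jaws open and shut, and the axes are right-handed (so a half turn about x gives the same grasp; the last joint's range is limited). The gripper opens to 88 mm and grips with 3 to 60 N. Pads are 18 mm wide; open, the fingers measure 123 mm over their backs; the gripper's body (75 mm by 187 mm) begins 45 mm behind the grasp point.
Start: joints at [1.117, 0.313, 1.498, -0, 1.331, -0.223], TCP at [0.12, 0.511, 0.211] pointing down, gripper open.
Joint ranges: [-2.94, 2.94], [-0.97, 2.17], [0.19, 2.56], [-1.23, 4.37], [0.02, 3.11], [-2.88, 2.88]. Speed limits (rad/s): [2.39, 2.39, 3.01, 3.14, 3.14, 3.14].

### API

Orientations are given as [roll, pitch, yaw] about the fixed x, y, z axes, in that order (R = Rz(yaw) Ry(pitch) Rx(roll)).
In Python, from plant import manip gives the robot as it stands.
- The arm moves only by the shell command python3 -m creep 'ROWS'. ROWS is JSON, a list that holds one entry, the list of rows, each a list of 7 numbers: the opening, from 0 (shut) to 1 (fully open), then the shift along the tool's x, y, z in m, then the turn, a rotation vector about the tool's x, y, z in rad. In form: [[[claw, x, y, z, ax, ay, az], ...]]. A call has 1 to 20 rows; each row shifts and turns the pose as measured when the row begins, along the tool's axes as they then stand; what a row does not reach is not made up. A row lasts 1/12 s, in which the tool goes at most 41.7 mm and 7.16 degrees, less where a joint would pass 70% of its speed; a pose out of reach is approached as far as the arm can. A call is refused whole if a number of a shift passes 0.0417 or a number of a turn 0.125, either way. A call with a gripper value outside its range is refused whole. The fingers move at their own pace and stop on an object; the grip force is fixed at half the most. Time passes only in rows, so rows that do not move let the fingers close. It gives the time, the measured TCP pose, the force and the opening at its end, in the units of the state.
- manip.get_obs(): the state, without advancing time (a new reading comes with each control period).
- manip.camera(name): name is "scene" or "top" or "wrist"; returns the picture (400x640x3 uint8, red, green, blue); there is no depth.
- manip.calibration(name): a dict with "K" (3x3 intrinsics, pixels), "eye" and "orientation" of the camera in the world; the wrist camera has in their place "hand_eye" (4x4, takes a point from camera to tool coordinates, whose origin is the TCP and whose axes are the tool frame's). Camera axes: x right, y down, z forward; pixel columns grow to the right and rows downward; lengths in m; the calibration is good to about 2 mm. A picture is of the moment at which its call begins: read the wrist's pose just before it. calibration takes no time and is no camera call.
- manip.finish_job(): hands the job in, once; it reports no verdict.
The state is a dict: "time": time; "q": joint angles; "qvel": joint speeds; "effort": joint torques, N m; "tcp_pos": TCP position; "ee_rot": TCP orientation; "ft_force": force on the tool from outside, world axes, zero at the start; "torque": the same for the moment, N m; "gripper_width": opening from 0.0 (shut) to 1.0 (fully open).
Only numpy, scipy, OpenCV 4.12 (cv2) and the standard library are available. Lean on these libraries where they do the work, as an engineer would, in place of code of your own. Each camera call takes 0.05 s, during which the arm holds its last target.

## Working session

There is one attempt and no reset: what is moved stays moved. The work goes in short steps, Python scripts to look and compute and a shell command to move; the robot and the scene stay as the last step left them, time stands still between calls to the robot, and variables do not carry over. Pictures are saved under pics/ and viewed, and the job is handed in when it is done.

```bash
ls; mkdir -p pics
python3 - <<'E'
from plant import manip
import cv2, numpy as np
np.set_printoptions(precision=4,suppress=True)
print(manip.get_obs())
for n in ("scene","top","wrist"):
    im=manip.camera(n); cv2.imwrite(f"pics/{n}0.png",im[:,:,::-1])
    print(n,manip.calibration(n))
print(manip.tip_reach)
E
```

```text
pics
{'time': 0.0, 'q': array([ 1.1166,  0.3134,  1.4984, -0.    ,  1.331 , -0.2234]), 'qvel': array([ 0.0009, -0.0007,  0.0017, -0.0009, -0.0002, -0.0004]), 'effort': array([  0.0006, -40.221 , -25.2275,   0.0695,   0.0353,  -0.0001]), 'tcp_pos': array([0.12  , 0.5108, 0.21  ]), 'ee_rot': array([-1.7766,  1.5695, -2.0074]), 'ft_force': array([ 0.1418, -0.3517,  0.0432]), 'torque': array([-0.0187,  0.0077,  0.0352]), 'gripper_width': 1.0001980903855732}
scene {'K': array([[451.939 ,   0.    , 314.261 ],
       [  0.    , 451.939 , 202.2471],
       [  0.    ,   0.    ,   1.    ]]), 'eye': array([ 1.0034, -0.3861,  1.0108]), 'orientation': array([-2.5676,  0.0147,  0.8621])}
top {'K': array([[471.8629,   0.    , 313.6533],
       [  0.    , 471.8629, 200.9957],
       [  0.    ,   0.    ,   1.    ]]), 'eye': array([ 0.4333, -0.0169,  1.2633]), 'orientation': array([-3.0151, -0.016 , -1.5537])}
wrist {'K': array([[320.5627,   0.    , 321.3905],
       [  0.    , 320.5627, 196.3592],
       [  0.    ,   0.    ,   1.    ]]), 'hand_eye': array([[ 0.0005, -0.2812,  0.9596, -0.1739],
       [ 1.    , -0.    , -0.0005,  0.0007],
       [ 0.0002,  0.9596,  0.2812, -0.0718],
       [ 0.    ,  0.    ,  0.    ,  1.    ]])}
0.008
```

View pics/scene0.png

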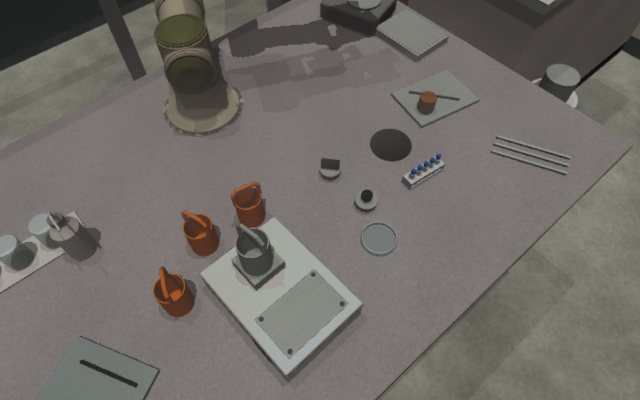

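View pics/top0.png

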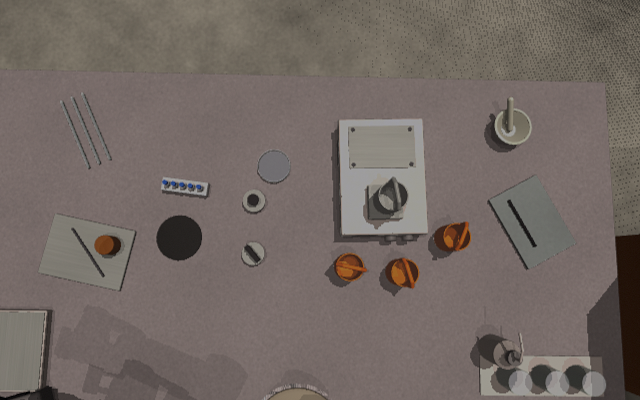

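View pics/wrist0.png

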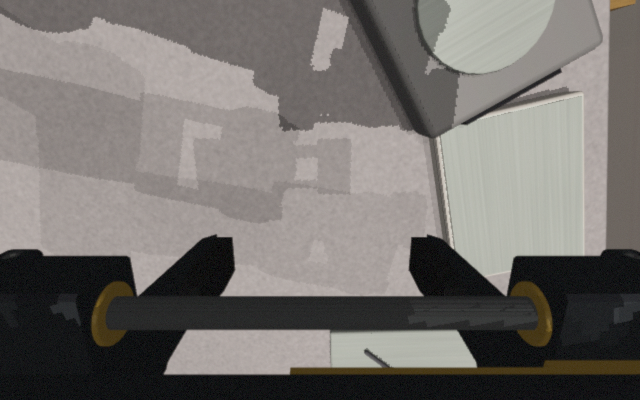

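```bash
cat > h.py <<'E'
from plant import manip
import cv2, numpy as np
from scipy.spatial.transform import Rotation as R
np.set_printoptions(precision=4,suppress=True)
def cam(n,obs=None):
    c=manip.calibration(n)
    if n!="wrist": return c["K"],R.from_euler('xyz',c["orientation"]).as_matrix(),np.array(c["eye"])
    T=np.eye(4);T[:3,:3]=R.from_euler('xyz',obs["ee_rot"]).as_matrix();T[:3,3]=obs["tcp_pos"]
    M=T@c["hand_eye"]; return c["K"],M[:3,:3],M[:3,3]
def pix(C,p,z):
    K,Rm,e=C; d=Rm@np.linalg.solve(K,[p[0],p[1],1.]); return e+d*(z-e[2])/d[2]
def proj(C,P):
    K,Rm,e=C; v=K@(Rm.T@(np.asarray(P,float)-e)); return v[:2]/v[2]
def tri(obs):  # list of (C,pixel)
    A=np.zeros((3,3));b=np.zeros(3)
    for C,p in obs:
        K,Rm,e=C; d=Rm@np.linalg.solve(K,[p[0],p[1],1.]); d/=np.linalg.norm(d)
        P=np.eye(3)-np.outer(d,d);A+=P;b+=P@e
    return np.linalg.solve(A,b)
E
python3 - <<'E'
from h import *
a=cv2.imread("pics/top0.png"); 
cv2.imwrite("pics/topA.png",cv2.resize(a[110:260,330:480],None,fx=4,fy=4,interpolation=cv2.INTER_CUBIC))
cv2.imwrite("pics/topB.png",cv2.resize(a[140:280,140:300],None,fx=4,fy=4,interpolation=cv2.INTER_CUBIC))
b=cv2.imread("pics/scene0.png")
cv2.imwrite("pics/scA.png",cv2.resize(b[200:350,190:370],None,fx=4,fy=4,interpolation=cv2.INTER_CUBIC))
cv2.imwrite("pics/scB.png",cv2.resize(b[120:260,300:450],None,fx=4,fy=4,interpolation=cv2.INTER_CUBIC))
E
```

```text
(no output)
```

View pics/topA.png

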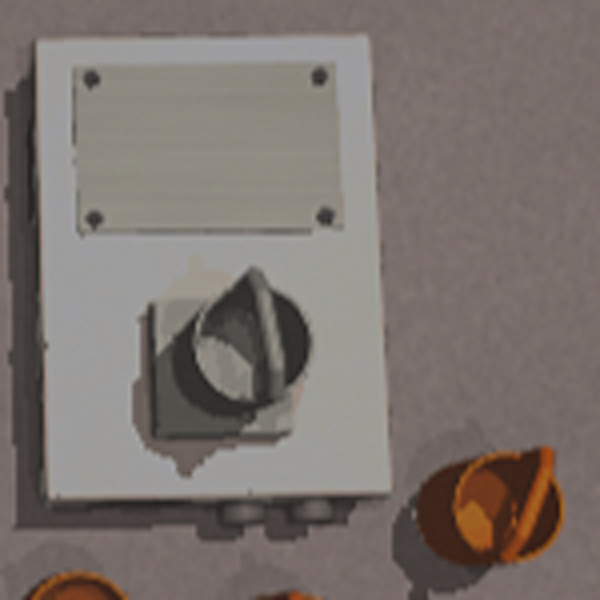

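View pics/topB.png

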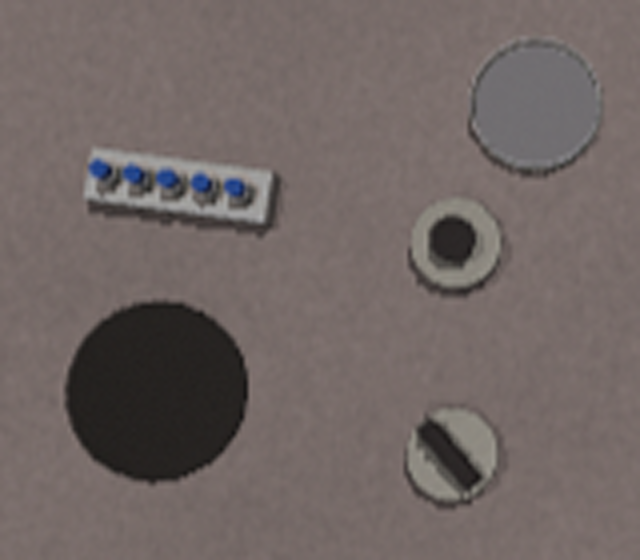

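View pics/scA.png

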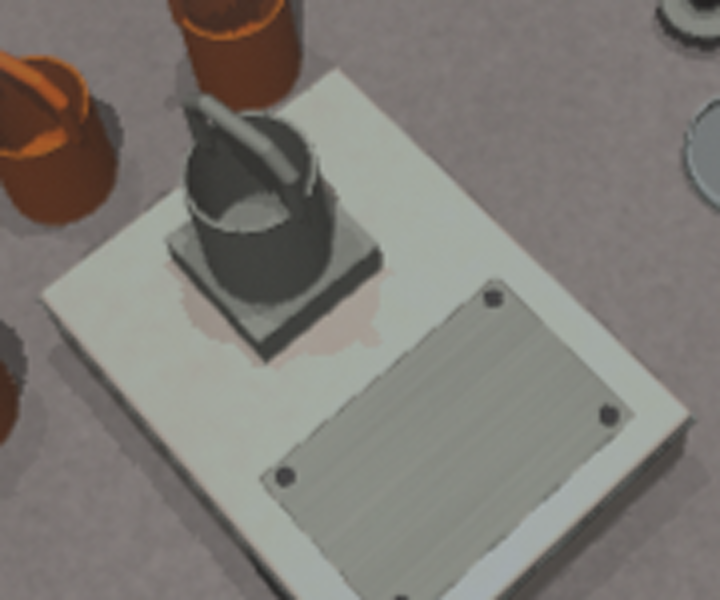

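View pics/scB.png

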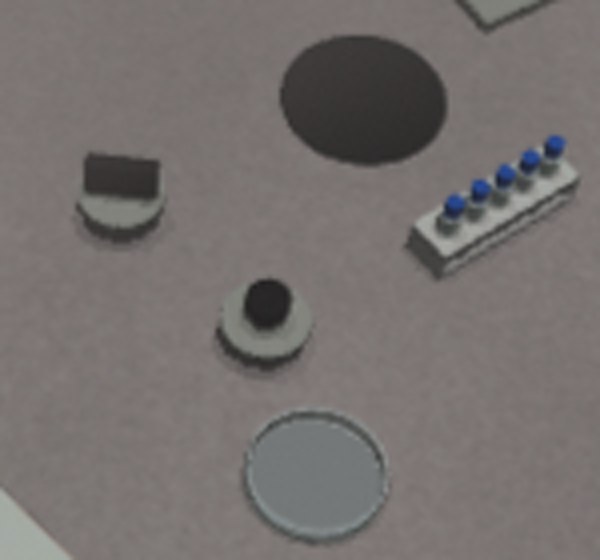

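Run:
```python
from h import *
T=cam("top");S=cam("scene")
tA=lambda u,v:((u+.5)/4-.5+330,(v+.5)/4-.5+110)
tB=lambda u,v:((u+.5)/4-.5+140,(v+.5)/4-.5+140)
sA=lambda u,v:((u+.5)/4-.5+190,(v+.5)/4-.5+200)
sB=lambda u,v:((u+.5)/4-.5+300,(v+.5)/4-.5+120)
print("unit top");q=[]
for p in [(37,40),(370,37),(390,493),(45,498)]: q.append(pix(T,tA(*p),.08)); print(q[-1])
c=np.mean(q,0); e1=((q[0]+q[1])-(q[3]+q[2]))/2; print(c,np.linalg.norm(e1),np.degrees(np.arctan2(e1[1],e1[0])), "port",c-.07*e1/np.linalg.norm(e1))
e2=((q[0]+q[3])-(q[1]+q[2]))/2; print(np.linalg.norm(e2),np.degrees(np.arctan2(-e2[0],e2[1])))
qs=[]
for p in [(338,68),(690,420),(42,293)]: qs.append(pix(S,sA(*p),.08)); print("scene unit",qs[-1])
print("port flange top")
for p in [(150,302),(153,437),(292,433)]: print(pix(T,tA(*p),.11))
for p in [(264,345),(381,255),(168,240)]: print("s",pix(S,sA(*p),.11))
print("rim",pix(T,tA(252,341),.2), "s", pix(S,sA(254,173),.2))
for p in [(256,272),(270,395)]: print("handle ends top",pix(T,tA(*p),.245))
for p in [(257,285),(268,385)]: print("handle top",pix(T,tA(*p),.245))
for p in [(203,102),(290,175)]: print("handle s",pix(S,sA(*p),.25))
print("mat",pix(T,tB(157,391),.004),pix(S,sB(364,100),.004))
print("plugflange",pix(T,tB(452,455),.026),pix(S,sB(121,193),.026))
for p in [(428,427),(470,484)]: print("wing",pix(T,tB(*p),.058))
for p in [(87,155),(159,162)]: print("wing s",pix(S,sB(*p),.058))
print("stopper",pix(T,tB(455,244),.026),"dish",pix(T,tB(536,106),.016),"rack",pix(T,tB(180,188),.03))
```

```text
unit top
[ 0.7976 -0.0949  0.08  ]
[ 0.8043 -0.3111  0.08  ]
[ 0.5087 -0.3202  0.08  ]
[ 0.5017 -0.103   0.08  ]
[ 0.6531 -0.2073  0.08  ] 0.295868806891153 1.6643726444549825 port [ 0.5831 -0.2093  0.08  ]
0.21682044823837696 1.8282682632417049
scene unit [ 0.5053 -0.1044  0.08  ]
scene unit [ 0.8026 -0.0973  0.08  ]
scene unit [ 0.5124 -0.3195  0.08  ]
port flange top
[ 0.6225 -0.1647  0.11  ]
[ 0.5386 -0.1668  0.11  ]
[ 0.5426 -0.2524  0.11  ]
s [ 0.6313 -0.2486  0.11  ]
s [ 0.6311 -0.169   0.11  ]
s [ 0.5471 -0.2518  0.11  ]
rim [ 0.5864 -0.2115  0.2   ] s [ 0.5906 -0.2108  0.2   ]
handle ends top [ 0.6182 -0.2057  0.245 ]
handle ends top [ 0.5504 -0.213   0.245 ]
handle top [ 0.6109 -0.2062  0.245 ]
handle top [ 0.5558 -0.2119  0.245 ]
handle s [ 0.5683 -0.2173  0.25  ]
handle s [ 0.6281 -0.2094  0.25  ]
mat [0.4897 0.3215 0.004 ] [0.4943 0.3208 0.004 ]
plugflange [0.4506 0.1224 0.026 ] [0.4539 0.1221 0.026 ]
wing [0.4675 0.1346 0.058 ]
wing [0.4321 0.1068 0.058 ]
wing s [0.4329 0.1096 0.058 ]
wing s [0.4691 0.1418 0.058 ]
stopper [0.5889 0.1251 0.026 ] dish [0.6846 0.075  0.016 ] rack [0.6221 0.3065 0.03  ]
```

```bash
cat >> h.py <<'E'
def plan(tgt,yaw,mod=np.pi):
    """tgt: TCP world target; yaw: wanted world direction of tool y (mod half-turn), tool x down. Prints shift in tool axes & rotvec."""
    o=manip.get_obs(); Rm=R.from_euler('xyz',o["ee_rot"]).as_matrix(); p=o["tcp_pos"]
    best=None
    for k in (0,np.pi):
        y=np.array([np.cos(yaw+k),np.sin(yaw+k),0]);x=np.array([0,0,-1.]);z=np.cross(x,y)
        D=Rm.T@np.column_stack([x,y,z]); rv=R.from_matrix(D).as_rotvec()
        if best is None or np.linalg.norm(rv)<np.linalg.norm(best): best=rv
    print("t",o["time"],"tcp",p,"grip",round(o["gripper_width"],3),"F",o["ft_force"],"q",o["q"])
    print("toolY yaw deg",np.degrees(np.arctan2(Rm[1,1],Rm[0,1])),"x axis",Rm[:,0])
    print("shift tool",Rm.T@(np.array(tgt)-p),"rot",best, "world d",np.array(tgt)-p)
E
python3 - <<'E'
from h import *
o=manip.get_obs();print(R.from_euler('xyz',o["ee_rot"]).as_matrix())
plan([.588,-.211,.36],np.radians(95))
E
```

```text
[[-0.0004  0.2288  0.9735]
 [-0.0008  0.9735 -0.2288]
 [-1.     -0.0009 -0.0002]]
t 0.15 tcp [0.12   0.5109 0.2101] grip 1.0 F [-0.4437 -0.1399  0.0372] q [ 1.1166  0.3133  1.4982  0.      1.331  -0.2234]
toolY yaw deg 76.77595209157644 x axis [-0.0004 -0.0008 -1.    ]
shift tool [-0.1495 -0.5958  0.6207] rot [-0.3181 -0.0003  0.0008] world d [ 0.468  -0.7219  0.1499]
```

```bash
python3 -m creep '[[[1,-0.036,0,0.01,-0.08,0,0],[1,-0.036,0,0.01,-0.08,0,0],[1,-0.036,0,0.01,-0.08,0,0],[1,-0.036,0,0.01,-0.08,0,0]]]'; python3 -c "
from h import *
plan([.56,-.211,.36],np.radians(95))"
```

```text
time: 0.48
tcp_pos: [0.1581, 0.5041, 0.3508]
ee_rot: [-2.174, 1.551, -2.071]
ft_force: [1.5, 0.8, -0.1]
gripper_width: 1.002
t 0.4833 tcp [0.1581 0.5041 0.3508] grip 1.002 F [ 1.54    0.8458 -0.0966] q [ 1.0452  0.2805  1.1832 -0.0005  1.698  -0.6289]
toolY yaw deg 95.91943277540959 x axis [-0.0096 -0.0176 -0.9998]
shift tool [-0.0005 -0.7527  0.326 ] rot [ 0.016  -0.0112  0.0166] world d [ 0.4019 -0.7151  0.0092]
```

```bash
python3 -m creep '[[[1,0,-0.0376,0.0163,0,0,0],[1,0,-0.0376,0.0163,0,0,0],[1,0,-0.0376,0.0163,0,0,0],[1,0,-0.0376,0.0163,0,0,0],[1,0,-0.0376,0.0163,0,0,0],[1,0,-0.0376,0.0163,0,0,0],[1,0,-0.0376,0.0163,0,0,0],[1,0,-0.0376,0.0163,0,0,0],[1,0,-0.0376,0.0163,0,0,0],[1,0,-0.0376,0.0163,0,0,0],[1,0,-0.0376,0.0163,0,0,0],[1,0,-0.0376,0.0163,0,0,0],[1,0,-0.0376,0.0163,0,0,0],[1,0,-0.0376,0.0163,0,0,0],[1,0,-0.0376,0.0163,0,0,0],[1,0,-0.0376,0.0163,0,0,0],[1,0,-0.0376,0.0163,0,0,0],[1,0,-0.0376,0.0163,0,0,0],[1,0,-0.0376,0.0163,0,0,0]]]'; python3 -c "
from h import *
plan([.56,-.211,.36],np.radians(95))"
```

```text
time: 2.07
tcp_pos: [0.5483, -0.1815, 0.3609]
ee_rot: [-0.272, 1.569, -0.157]
ft_force: [0.9, 1.1, 0.5]
gripper_width: 0.999
t 2.0667 tcp [ 0.5483 -0.1815  0.3609] grip 0.999 F [0.8952 1.0962 0.5098] q [-0.5228  0.3897  1.009   0.0008  1.7408 -2.2085]
toolY yaw deg 96.59141215855188 x axis [ 0.0022 -0.0004 -1.    ]
shift tool [ 0.0009 -0.0307  0.0083] rot [0.0278 0.0022 0.0006] world d [ 0.0117 -0.0295 -0.0009]
```

```bash
python3 -m creep '[[[1,0,-0.0307,0.0083,0.028,0,0],[1,0,0,0,0,0,0]]]'; python3 -c "
from h import *
plan([.56,-.211,.36],np.radians(95))
cv2.imwrite('pics/w1.png',manip.camera('wrist')[:,:,::-1])"
```

```text
time: 2.23
tcp_pos: [0.5617, -0.2183, 0.3569]
ee_rot: [2.457, 1.568, 2.538]
ft_force: [-1.0, -0.3, -1.1]
gripper_width: 1.0
t 2.2333 tcp [ 0.5617 -0.2183  0.3569] grip 1.0 F [-0.9968 -0.3029 -1.0599] q [-0.565   0.459   0.9183  0.0001  1.767  -2.2167]
toolY yaw deg 94.63673218639563 x axis [-0.0022  0.0015 -1.    ]
shift tool [-0.0031  0.0074 -0.0011] rot [-0.0063 -0.0021 -0.0017] world d [-0.0017  0.0073  0.0031]
```

View pics/w1.png

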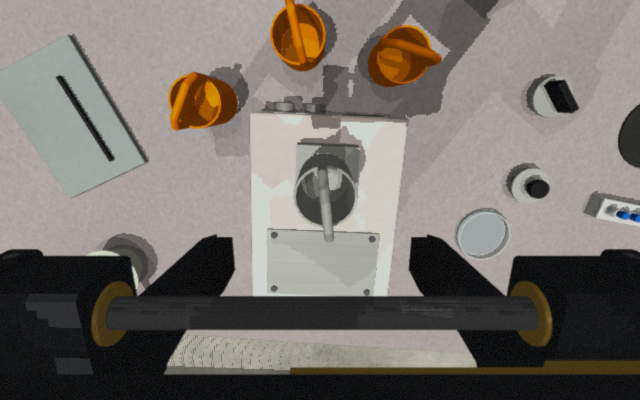

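Run:
```python
from h import *
a=cv2.imread("pics/w1.png")
cv2.imwrite("pics/w1z.png",cv2.resize(a[105:305,235:425],None,fx=3,fy=3,interpolation=cv2.INTER_CUBIC))
```

```text
(no output)
```

View pics/w1z.png

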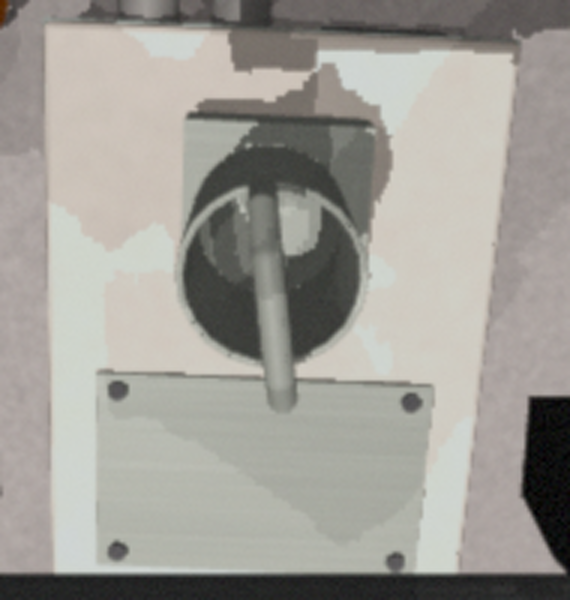

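Run:
```python
from h import *
C0=cam("wrist",manip.get_obs())
z=lambda u,v:((u+.5)/3-.5+235,(v+.5)/3-.5+105)
print("rim",pix(C0,z(272,272),.2))
for p in [(262,195),(268,280),(275,340),(282,405)]: print("h",pix(C0,z(*p),.245))
for p in [(187,115),(373,123)]: print("portfl",pix(C0,z(*p),.11))
for p in [(47,26),(517,43)]: print("unit",pix(C0,z(*p),.08))
# overlay
a=cv2.imread("pics/w1.png"); 
def can(x,y,yaw):
    c,s=np.cos(yaw),np.sin(yaw)
    for X in np.linspace(-.02,.02,9):
        u=proj(C0,[x+c*X,y+s*X,.245]); cv2.circle(a,tuple(np.round(u*8).astype(int)),6,(0,0,255),-1,shift=3)
    for t in np.linspace(0,6.28,40):
        u=proj(C0,[x+.035*np.cos(t),y+.035*np.sin(t),.2]); cv2.circle(a,tuple(np.round(u*8).astype(int)),6,(0,255,0),-1,shift=3)
can(.588,-.211,np.radians(6))
cv2.imwrite("pics/w1o.png",cv2.resize(a[105:305,235:425],None,fx=3,fy=3,interpolation=cv2.INTER_CUBIC))
```

```text
rim [ 0.5847 -0.2093  0.2   ]
h [ 0.5479 -0.2162  0.245 ]
h [ 0.5745 -0.2121  0.245 ]
h [ 0.594  -0.2082  0.245 ]
h [ 0.6161 -0.204   0.245 ]
portfl [ 0.5426 -0.2489  0.11  ]
portfl [ 0.5393 -0.1678  0.11  ]
unit [ 0.5115 -0.3166  0.08  ]
unit [ 0.5012 -0.1026  0.08  ]
```

View pics/w1o.png

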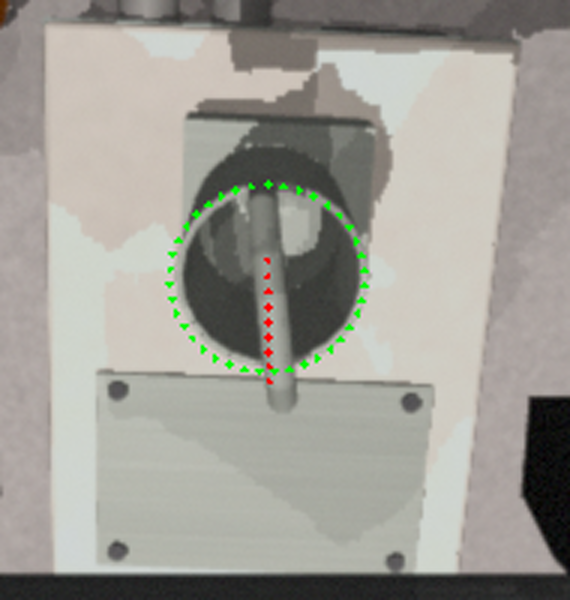

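```bash
python3 -m creep '[[[1,0.02,0.008,0.019,-0.07,0,0],[1,0.02,0,0,0,0,0],[1,0.02,0,0,0,0,0]]]'; python3 -c "
from h import *
plan([.584,-.210,.234],np.radians(99))
cv2.imwrite('pics/w2.png',manip.camera('wrist')[:,:,::-1])"
```

```text
time: 2.53
tcp_pos: [0.5807, -0.2058, 0.2996]
ee_rot: [-0.437, 1.565, -0.281]
ft_force: [0.1, 0.8, 0.1]
gripper_width: 1.001
t 2.5333 tcp [ 0.5807 -0.2058  0.2996] grip 1.001 F [0.1487 0.7897 0.071 ] q [-0.5311  0.4845  1.0238  0.0013  1.6282 -2.2583]
toolY yaw deg 98.96553035717258 x axis [ 0.0051 -0.0015 -1.    ]
shift tool [ 0.0656 -0.0045  0.0022] rot [-0.0006  0.0048  0.0022] world d [ 0.0033 -0.0042 -0.0656]
```

View pics/w2.png

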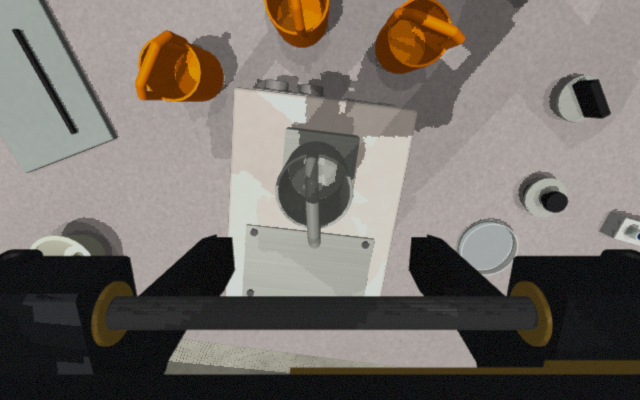

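```bash
python3 -m creep '[[[1,0.022,-0.0045,0.002,0,0,0],[1,0.022,0,0,0,0,0],[1,0.02,0,0,0,0,0],[1,0,0,0,0,0,0]]]'; python3 -c "
from h import *
plan([.584,-.210,.234],np.radians(99))
cv2.imwrite('pics/w3.png',manip.camera('wrist')[:,:,::-1])"
```

```text
time: 2.92
tcp_pos: [0.5815, -0.2046, 0.2307]
ee_rot: [1.738, 1.567, 1.899]
ft_force: [-0.3, -0.0, -0.9]
gripper_width: 1.0
t 2.9167 tcp [ 0.5815 -0.2046  0.2307] grip 1.0 F [-0.325  -0.0341 -0.9062] q [-0.5291  0.5098  1.1587  0.0022  1.4756 -2.2614]
toolY yaw deg 99.24203344456065 x axis [-0.0011  0.0031 -1.    ]
shift tool [-0.0033 -0.0057  0.0016] rot [ 0.0042 -0.0006 -0.0033] world d [ 0.0025 -0.0054  0.0033]
```

View pics/w3.png

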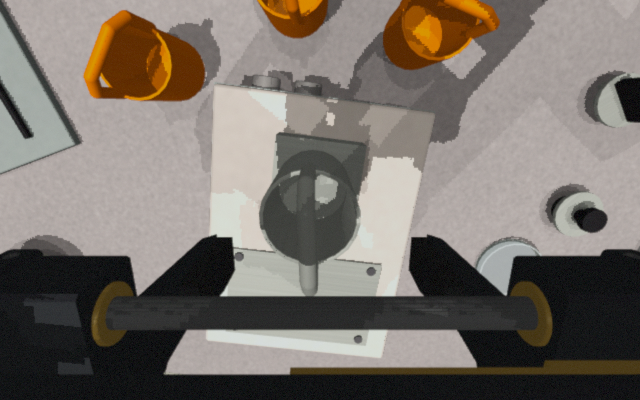

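```bash
python3 -m creep '[[[1,-0.0015,-0.007,0.002,0,0,0],[1,0,0,0,0,0,0]]]'; python3 -c "
from h import *
plan([.584,-.210,.234],np.radians(99))
cv2.imwrite('pics/w4.png',manip.camera('wrist')[:,:,::-1])"
```

```text
time: 3.13
tcp_pos: [0.586, -0.2114, 0.2387]
ee_rot: [-0.266, 1.566, -0.103]
ft_force: [0.1, 0.6, 0.6]
gripper_width: 0.999
t 3.1333 tcp [ 0.586  -0.2114  0.2387] grip 0.999 F [0.0965 0.6294 0.5901] q [-0.535   0.5173  1.1268  0.0022  1.4927 -2.2687]
toolY yaw deg 99.3197716718782 x axis [ 0.0053 -0.0005 -1.    ]
shift tool [ 0.0047  0.0018 -0.0018] rot [0.0056 0.0051 0.0014] world d [-0.002   0.0014 -0.0047]
```

View pics/w4.png

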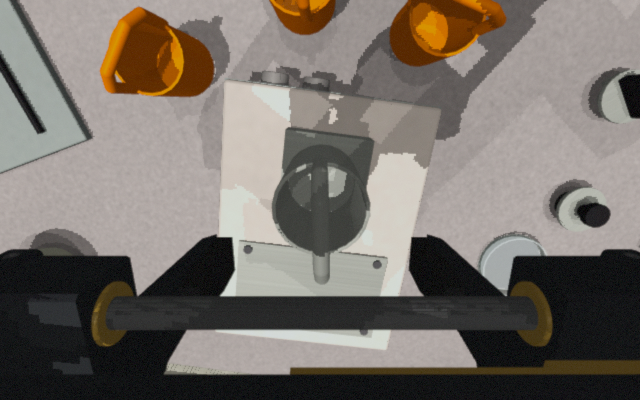

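```bash
python3 -m creep '[[[1,0.004,0,0,0,0,0],[0,0,0,0,0,0,0],[0,0,0,0,0,0,0],[0,0,0,0,0,0,0],[0,0,0,0,0,0,0],[0,0,0,0,0,0,0]]]'; python3 -m creep '[[[0,0,0,0,0,0,0],[0,0,0,0,0,0,0],[0,0,0,0,0,0,0]]]'
```

```text
time: 3.68
tcp_pos: [0.5868, -0.2115, 0.238]
ee_rot: [-0.462, 1.56, -0.299]
ft_force: [0.5, 0.1, -0.1]
gripper_width: 0.647
time: 3.93
tcp_pos: [0.5868, -0.2114, 0.238]
ee_rot: [-0.457, 1.56, -0.295]
ft_force: [0.5, 0.2, -1.3]
gripper_width: 0.419
```

```bash
python3 -m creep '[[[0,0.002,0,0,0,0,0],[0,0,0,0,0,0,0],[0,0,0,0,0,0,0],[0,0,0,0,0,0,0],[0,0,0,0,0,0,0],[0,0,0,0,0,0,0]]]'; python3 -c "
from h import *
plan([.490,.321,.36],np.radians(99))"
```

```text
time: 4.43
tcp_pos: [0.5868, -0.2114, 0.2356]
ee_rot: [-0.448, 1.561, -0.286]
ft_force: [0.0, 0.1, -0.5]
gripper_width: 0.007
t 4.4333 tcp [ 0.5868 -0.2114  0.2356] grip 0.007 F [ 0.0126  0.113  -0.4783] q [-0.5345  0.5169  1.1354  0.0025  1.4794 -2.2682]
toolY yaw deg 99.32046471960659 x axis [ 0.0098 -0.0029 -0.9999]
shift tool [-0.1269  0.5405 -0.0081] rot [0.0056 0.0092 0.0044] world d [-0.0968  0.5324  0.1244]
```

```bash
python3 -c "
from h import *
cv2.imwrite('pics/w5.png',manip.camera('wrist')[:,:,::-1]);cv2.imwrite('pics/s5.png',cv2.resize(manip.camera('scene')[180:330,150:350,::-1],None,fx=4,fy=4,interpolation=cv2.INTER_CUBIC))"
```

```text
(no output)
```

View pics/w5.png

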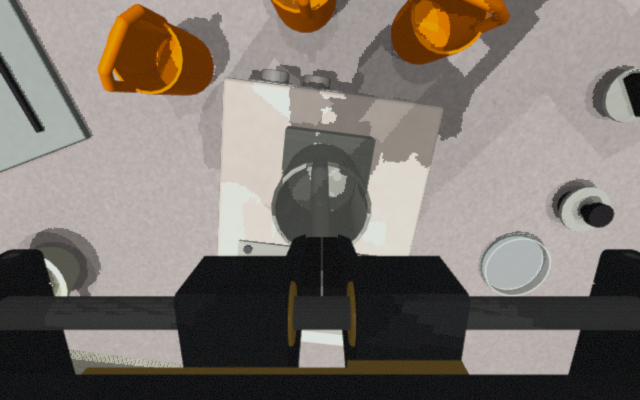

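View pics/s5.png

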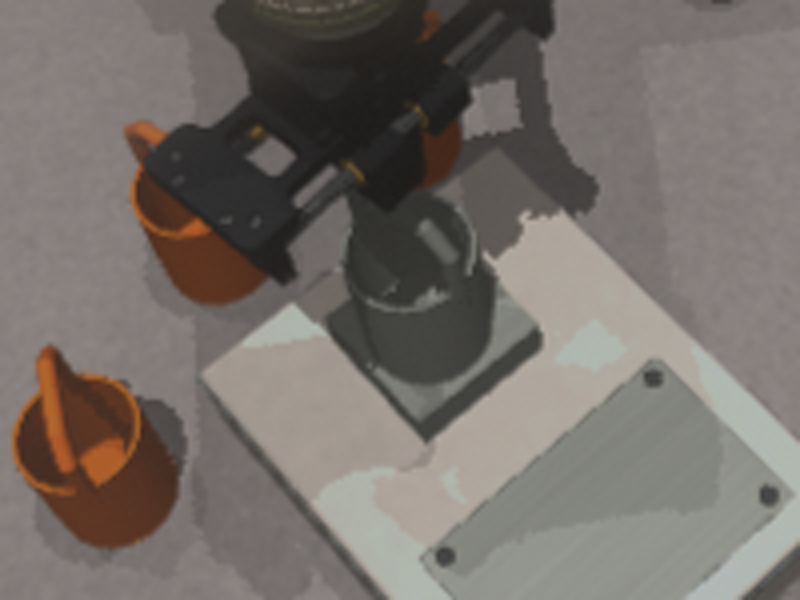

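```bash
python3 -c "
from h import *
a=manip.camera('scene')[:,:,::-1];b=manip.camera('top')[:,:,::-1]
C=cam('wrist',manip.get_obs());T=cam('top');S=cam('scene');o=manip.get_obs()
Rm=R.from_euler('xyz',o['ee_rot']).as_matrix()
a=cv2.resize(a[210:290,220:300],None,fx=8,fy=8,interpolation=cv2.INTER_NEAREST)
b=cv2.resize(b[160:240,350:430],None,fx=8,fy=8,interpolation=cv2.INTER_NEAREST)
for k,(x,col) in enumerate([(.008,(0,0,255)),(-.027,(0,255,0)),(-.011,(255,0,0))]):
    P=o['tcp_pos']+Rm@[x,0,0]
    u=(proj(S,P)-[220,210]+.5)*8; cv2.circle(a,tuple(u.astype(int)),4,col,-1)
    u=(proj(T,P)-[350,160]+.5)*8; cv2.circle(b,tuple(u.astype(int)),4,col,-1)
cv2.imwrite('pics/s6.png',a);cv2.imwrite('pics/t6.png',b[:600])"
```

```text
(no output)
```

View pics/s6.png

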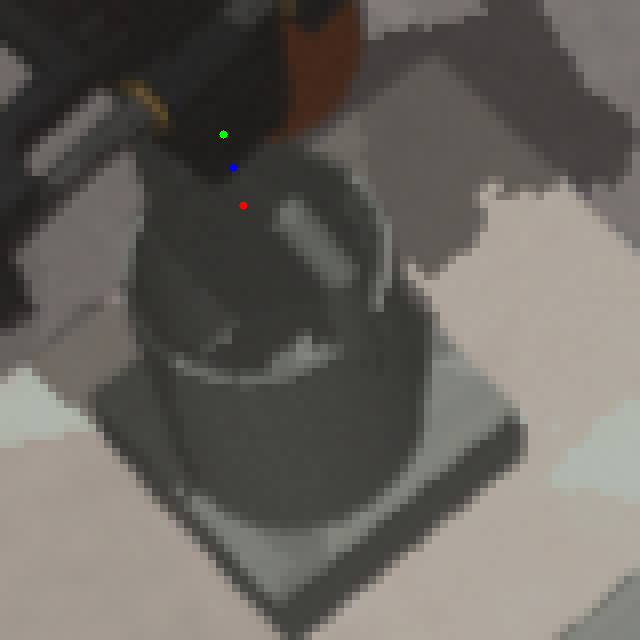

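View pics/t6.png

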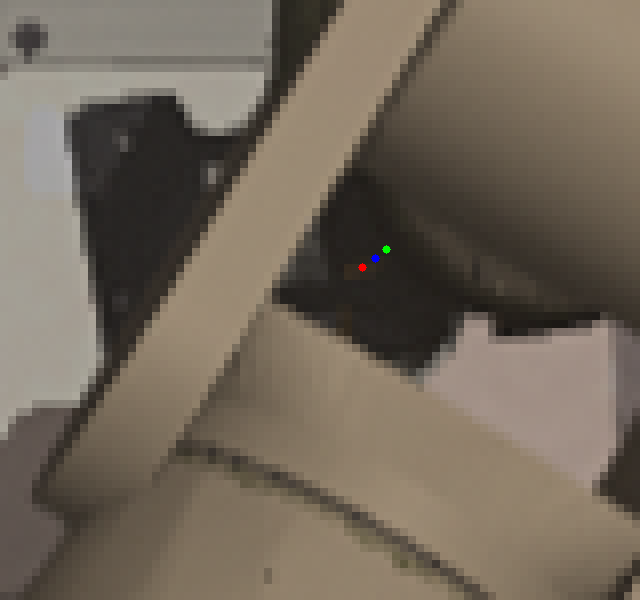

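```bash
python3 -m creep '[[[1,-0.005,0,0,0,0,0],[1,0,0,0,0,0,0],[1,0,0,0,0,0,0],[1,0,0,0,0,0,0],[1,0,0,0,0,0,0],[1,0,0,0,0,0,0],[1,0,0,0,0,0,0],[1,0,0,0,0,0,0],[1,0,0,0,0,0,0],[1,0,0,0,0,0,0],[1,0,0,0,0,0,0],[1,0,0,0,0,0,0],[1,0,0,0,0,0,0],[1,0,0,0,0,0,0]]]';python3 -m creep '[[[1,0.012,0,0,0,0,0],[1,0.012,0,0,0,0,0],[1,0.006,0,0,0,0,0],[1,0,0,0,0,0,0]]]'; python3 -c "
from h import *
plan([.584,-.210,.205],np.radians(99))
cv2.imwrite('pics/w7.png',manip.camera('wrist')[:,:,::-1]);cv2.imwrite('pics/s7.png',cv2.resize(manip.camera('scene')[180:330,150:350,::-1],None,fx=4,fy=4,interpolation=cv2.INTER_CUBIC))"
```

```text
time: 5.8
tcp_pos: [0.5867, -0.2114, 0.2412]
ee_rot: [-0.448, 1.561, -0.285]
ft_force: [-0.2, 0.1, 0.1]
gripper_width: 1.0
time: 6.13
tcp_pos: [0.5874, -0.2116, 0.2109]
ee_rot: [-0.487, 1.559, -0.324]
ft_force: [0.4, 0.4, -0.8]
gripper_width: 1.003
t 6.1333 tcp [ 0.5874 -0.2116  0.2109] grip 1.003 F [ 0.4402  0.3951 -0.7636] q [-0.5343  0.5292  1.1793  0.0026  1.4212 -2.2683]
toolY yaw deg 99.32349785593946 x axis [ 0.0115 -0.0039 -0.9999]
shift tool [ 0.0059  0.0022 -0.0031] rot [0.0057 0.0108 0.0057] world d [-0.0034  0.0016 -0.0059]
```

View pics/w7.png

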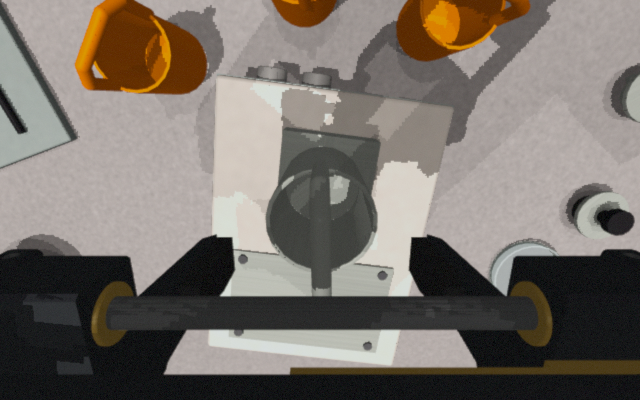

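View pics/s7.png

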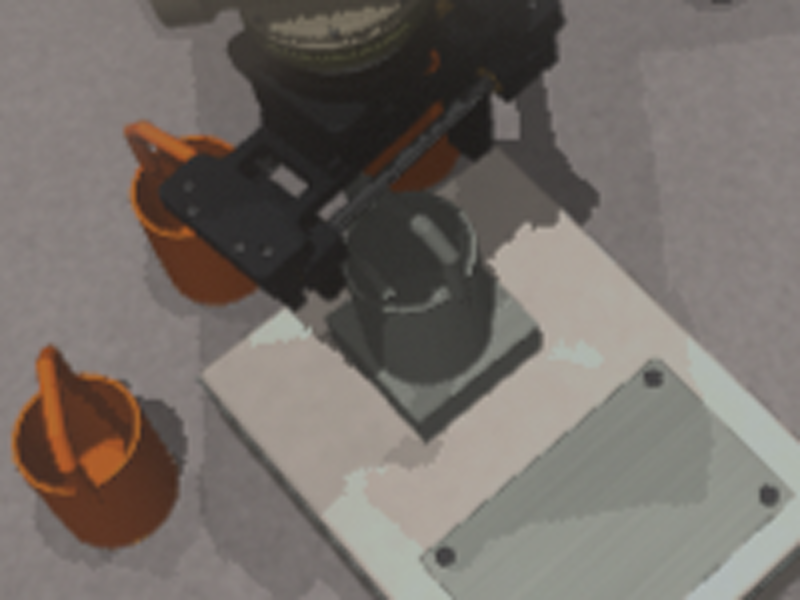

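```bash
python3 -c "
from h import *
a=cv2.imread('pics/w7.png')
cv2.imwrite('pics/w7z.png',cv2.resize(a[160:310,220:420],None,fx=4,fy=4,interpolation=cv2.INTER_CUBIC))
g=a.astype(int).sum(2)
for v in (200,220,240,255,270,285): print(v,g[v,300:345])"
```

```text
200 [266 272 276 268 267 267 274 260 233 221 208 208 216 214 212 215 216 212
 223 210 212 225 219 213 221 222 216 209 212 245 365 473 475 473 472 474
 472 473 471 469 465 444 438 413 258]
220 [191 201 191 193 194 198 193 185 191 186 198 212 208 213 217 227 222 221
 233 245 245 227 226 225 221 217 218 216 204 209 210 197 195 212 205 193
 192 194 192 192 197 194 183 192 191]
240 [200 203 199 197 203 201 191 189 189 195 201 202 214 205 214 211 221 229
 218 218 222 222 220 221 218 223 221 213 218 211 203 200 191 184 187 193
 193 205 186 188 187 192 192 190 196]
255 [203 206 200 195 191 205 203 195 207 202 189 201 207 205 210 217 222 220
 223 229 218 219 223 223 211 213 216 221 212 212 200 202 197 195 193 192
 185 186 193 191 197 187 194 191 198]
270 [518 520 516 507 491 477 475 473 480 479 452 265 202 206 209 213 211 211
 225 221 225 226 222 220 222 218 217 215 213 209 213 261 327 375 382 380
 412 515 523 525 524 520 522 522 525]
285 [521 521 521 519 518 517 517 513 513 514 495 396 230 204 207 209 217 214
 216 218 223 219 222 225 218 221 210 220 214 210 230 363 507 518 519 518
 517 517 520 521 522 519 523 519 518]
```

View pics/w7z.png

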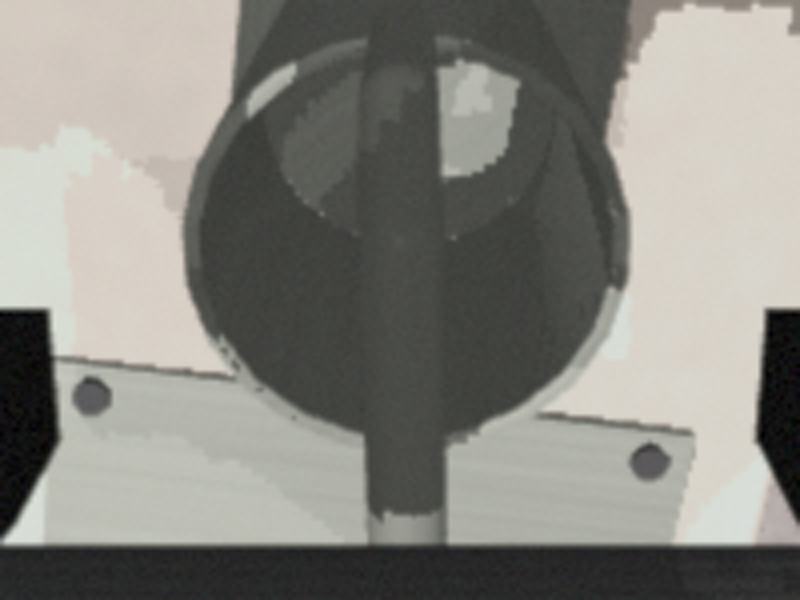

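```bash
python3 -m creep '[[[1,0.006,0.001,-0.002,0,0,0],[1,0.006,0,0,0,0,0],[0,0,0,0,0,0,0],[0,0,0,0,0,0,0],[0,0,0,0,0,0,0],[0,0,0,0,0,0,0],[0,0,0,0,0,0,0],[0,0,0,0,0,0,0],[0,0,0,0,0,0,0],[0,0,0,0,0,0,0],[0,0,0,0,0,0,0],[0,0,0,0,0,0,0],[0,0,0,0,0,0,0],[0,0,0,0,0,0,0]]]'; python3 -c "
from h import *
plan([.584,-.210,.199],np.radians(99))
cv2.imwrite('pics/w8.png',manip.camera('wrist')[:,:,::-1])"
```

```text
time: 7.4
tcp_pos: [0.5863, -0.2117, 0.2016]
ee_rot: [-0.562, 1.553, -0.399]
ft_force: [0.7, -1.9, 0.8]
gripper_width: 0.111
t 7.4 tcp [ 0.5863 -0.2117  0.2016] grip 0.111 F [ 0.7195 -1.9239  0.7526] q [-0.5352  0.5286  1.2044  0.0025  1.3907 -2.2693]
toolY yaw deg 99.32485259790951 x axis [ 0.0166 -0.007  -0.9998]
shift tool [ 0.0025  0.002  -0.0021] rot [0.0057 0.0153 0.0096] world d [-0.0023  0.0017 -0.0026]
```

View pics/w8.png

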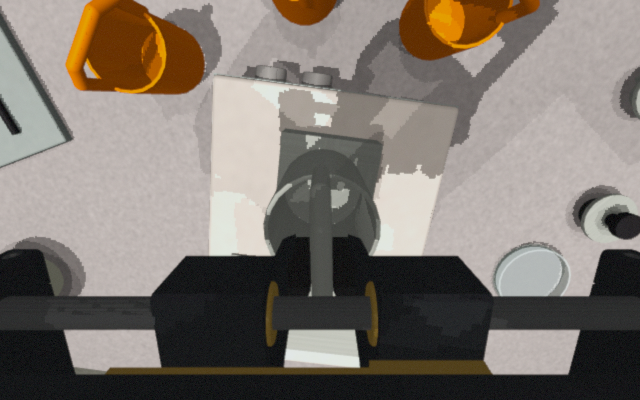

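```bash
python3 -m creep '[[[0,-0.01,0,0,0,0,0],[0,-0.02,0,0,0,0,0],[0,-0.025,0,0,0,0,0],[0,-0.025,0,0,0,0,0],[0,-0.01,0,0,0,0,0],[0,0,0,0,0,0,0]]]'; python3 -c "
from h import *
plan([.491,.321,.30],np.radians(99))
cv2.imwrite('pics/w9.png',manip.camera('wrist')[:,:,::-1])"
```

```text
time: 7.95
tcp_pos: [0.5831, -0.21, 0.294]
ee_rot: [-0.394, 1.562, -0.231]
ft_force: [-1.1, -0.1, -3.3]
gripper_width: 0.105
t 7.95 tcp [ 0.5831 -0.21    0.294 ] grip 0.105 F [-1.0929 -0.1035 -3.2854] q [-0.5356  0.4922  1.0259  0.0026  1.6153 -2.269 ]
toolY yaw deg 99.32416201478017 x axis [ 0.0083 -0.002  -1.    ]
shift tool [-0.0078  0.5389 -0.0048] rot [0.0057 0.0079 0.0033] world d [-0.0921  0.531   0.006 ]
```

View pics/w9.png

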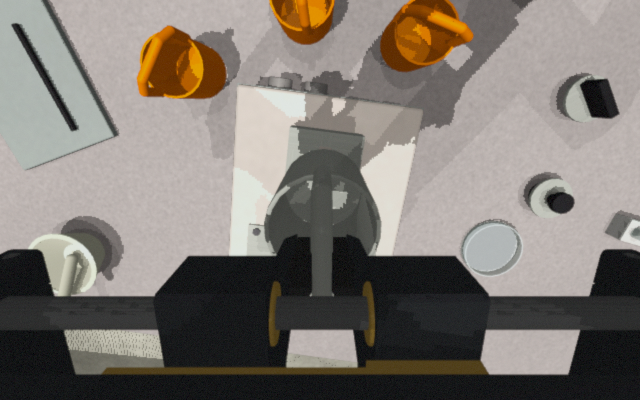

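```bash
python3 -m creep '[[[0,0,0.01,0,0,0,0],[0,0,0.02,0,0,0,0],[0,0,0.03,0,0,0,0],[0,0,0.035,0,0,0,0],[0,0,0.035,0,0,0,0],[0,0,0.035,0,0,0,0],[0,0,0.035,0,0,0,0],[0,0,0.035,0,0,0,0],[0,0,0.035,0,0,0,0],[0,0,0.035,0,0,0,0],[0,0,0.035,0,0,0,0],[0,0,0.035,0,0,0,0],[0,0,0.035,0,0,0,0],[0,0,0.03,0,0,0,0],[0,0,0.02,0,0,0,0],[0,0,0.01,0,0,0,0],[0,0,0,0,0,0,0]]]'; python3 -c "
from h import *
plan([.491,.321,.30],np.radians(99))
cv2.imwrite('pics/t10.png',manip.camera('top')[:,:,::-1])
cv2.imwrite('pics/w10.png',manip.camera('wrist')[:,:,::-1])"
```

```text
time: 9.42
tcp_pos: [0.4873, 0.2835, 0.2729]
ee_rot: [2.836, 1.539, 2.999]
ft_force: [-0.6, -0.0, -3.3]
gripper_width: 0.103
t 9.4167 tcp [0.4873 0.2835 0.2729] grip 0.103 F [-0.5715 -0.0071 -3.2584] q [ 0.3123  0.3822  1.2409  0.0138  1.5467 -1.4221]
toolY yaw deg 99.33767704381587 x axis [-0.0311  0.0045 -0.9995]
shift tool [-0.0271  0.0366  0.0089] rot [ 0.006  -0.03   -0.0093] world d [0.0037 0.0375 0.0271]
```

View pics/w10.png

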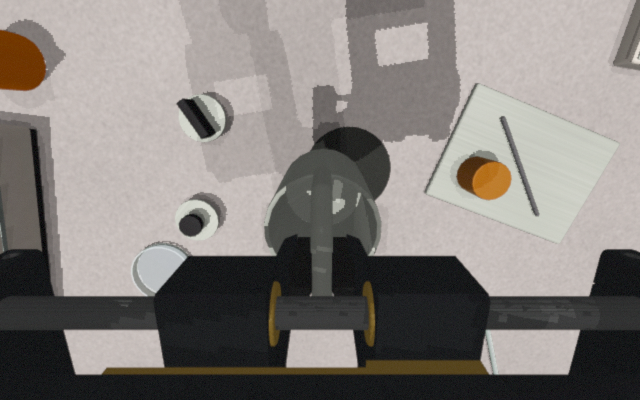

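View pics/t10.png

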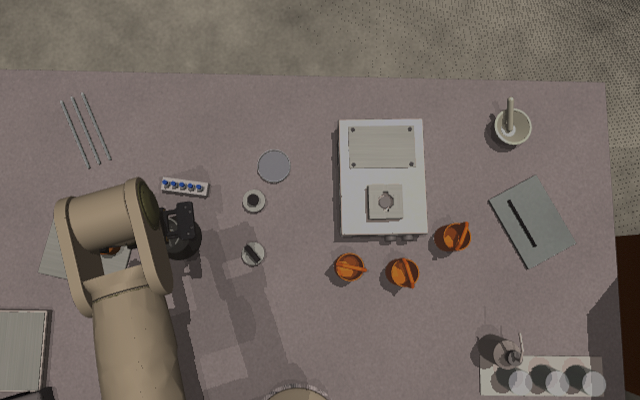

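```bash
python3 -m creep '[[[0,0,0.018,0.004,0,-0.03,-0.009],[0,0.01,0.018,0.004,0,0,0],[0,0.02,0,0,0,0,0],[0,0,0,0,0,0,0]]]'; python3 -c "
from h import *
plan([.491,.321,.11],np.radians(99))
C=cam('wrist',manip.get_obs())
im=manip.camera('wrist')[:,:,::-1].copy()
for t in np.linspace(0,6.28,40):
        u=proj(C,[.491+.06*np.cos(t),.321+.06*np.sin(t),.004]); cv2.circle(im,tuple(np.round(u).astype(int)),1,(0,0,255),-1)
cv2.imwrite('pics/w11.png',im)"
```

```text
time: 9.85
tcp_pos: [0.4929, 0.3132, 0.2423]
ee_rot: [-0.826, 1.567, -0.673]
ft_force: [-0.3, -2.1, -3.4]
gripper_width: 0.104
t 9.85 tcp [0.4929 0.3132 0.2423] grip 0.104 F [-0.3063 -2.0973 -3.4143] q [ 0.3673  0.4255  1.256  -0.0034  1.4582 -1.356 ]
toolY yaw deg 98.76113998352204 x axis [ 0.0031 -0.0024 -1.    ]
shift tool [ 0.1323  0.0083 -0.001 ] rot [-0.0042  0.0026  0.0029] world d [-0.0019  0.0078 -0.1323]
```

View pics/w11.png

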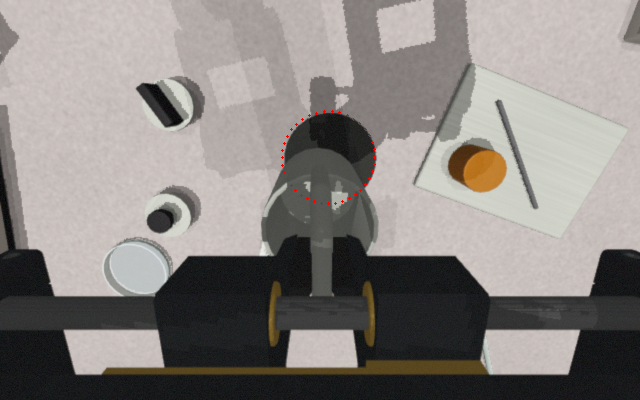

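```bash
python3 -m creep '[[[0,0.02,0.006,0,0,0,0],[0,0.03,0.003,0,0,0,0],[0,0.03,0,0,0,0,0],[0,0.025,0,0,0,0,0],[0,0.012,0,0,0,0,0],[0,0,0,0,0,0,0]]]'; python3 -c "
from h import *
plan([.491,.321,.0956],np.radians(99))"
```

```text
time: 10.4
tcp_pos: [0.4992, 0.3159, 0.1318]
ee_rot: [-0.07, 1.554, 0.073]
ft_force: [-0.2, 0.5, -4.2]
gripper_width: 0.097
t 10.4 tcp [0.4992 0.3159 0.1318] grip 0.097 F [-0.2422  0.5353 -4.1672] q [ 0.3683  0.515   1.4126 -0.0052  1.1979 -1.3434]
toolY yaw deg 98.17995968964688 x axis [ 0.0168  0.0012 -0.9999]
shift tool [ 0.0361  0.0063 -0.008 ] rot [-0.0143  0.0168  0.0013] world d [-0.0082  0.0051 -0.0362]
```

```bash
python3 -m creep '[[[0,0.008,0.006,-0.008,-0.014,0.017,0],[0,0.008,0.002,-0.001,0,0,0],[0,0.004,0,0,0,0,0],[0,0,0,0,0,0,0]]]'; python3 -c "
from h import *
plan([.491,.321,.0956],np.radians(99))
cv2.imwrite('pics/s12.png',cv2.resize(manip.camera('scene')[60:210,290:490,::-1],None,fx=4,fy=4,interpolation=cv2.INTER_CUBIC))"
```

```text
time: 10.73
tcp_pos: [0.4911, 0.3217, 0.1146]
ee_rot: [-0.094, 1.567, 0.062]
ft_force: [-0.3, -0.4, -3.5]
gripper_width: 0.1
t 10.7333 tcp [0.4911 0.3217 0.1146] grip 0.1 F [-0.2713 -0.3764 -3.467 ] q [ 0.381   0.5319  1.4337 -0.0012  1.1725 -1.3446]
toolY yaw deg 98.8957116203968 x axis [ 0.0036  0.0002 -1.    ]
shift tool [ 0.019  -0.0006 -0.0003] rot [-0.0018  0.0036  0.0003] world d [-0.0001 -0.0007 -0.019 ]
```

View pics/s12.png

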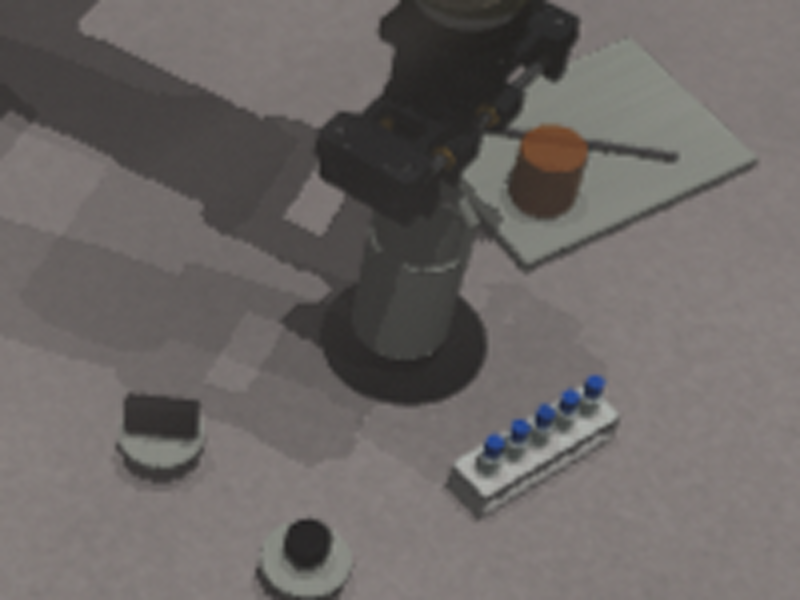

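```bash
python3 -m creep '[[[0,0.006,0,0,0,0,0],[0,0.004,0,0,0,0,0],[0,0.003,0,0,0,0,0],[0,0,0,0,0,0,0]]]'; python3 -c "
from h import *
plan([.491,.321,.0956],np.radians(99))"
```

```text
time: 11.12
tcp_pos: [0.4922, 0.3221, 0.1025]
ee_rot: [0.082, 1.563, 0.237]
ft_force: [0.4, 0.3, -3.0]
gripper_width: 0.097
t 11.1167 tcp [0.4922 0.3221 0.1025] grip 0.097 F [ 0.3939  0.3427 -3.0042] q [ 0.381   0.5456  1.4459 -0.0012  1.1429 -1.3446]
toolY yaw deg 98.90038235609425 x axis [ 0.0072  0.0017 -1.    ]
shift tool [ 0.0069 -0.001  -0.0014] rot [-0.0017  0.0073 -0.0006] world d [-0.0012 -0.0011 -0.0069]
```

```bash
for i in 1; do python3 -m creep '[[[0,0.003,0,0,0,0.005,0],[0,0,0,0,0,0,0]]]'; python3 -m creep '[[[0,0.003,0,0,0,0,0],[0,0,0,0,0,0,0]]]'; done
```

```text
time: 11.28
tcp_pos: [0.4922, 0.3222, 0.0992]
ee_rot: [0.3, 1.569, 0.455]
ft_force: [-0.8, 0.2, -4.2]
gripper_width: 0.102
time: 11.45
tcp_pos: [0.4924, 0.3222, 0.0961]
ee_rot: [0.329, 1.568, 0.484]
ft_force: [-0.1, 1.1, -3.7]
gripper_width: 0.103
```

```bash
python3 -m creep '[[[0,0.0025,0,0,0,0,0],[0,0,0,0,0,0,0]]]'; python3 -c "
from h import *
plan([.491,.321,.0956],np.radians(99))
cv2.imwrite('pics/s13.png',cv2.resize(manip.camera('scene')[90:190,340:440,::-1],None,fx=6,fy=6,interpolation=cv2.INTER_CUBIC))"
```

```text
time: 11.62
tcp_pos: [0.4937, 0.3232, 0.0966]
ee_rot: [0.349, 1.563, 0.504]
ft_force: [0.4, 0.9, -4.4]
gripper_width: 0.099
t 11.6167 tcp [0.4937 0.3232 0.0966] grip 0.099 F [ 0.3631  0.8987 -4.391 ] q [ 0.3809  0.5556  1.4461  0.001   1.1324 -1.3458]
toolY yaw deg 98.90864301217678 x axis [ 0.0066  0.0037 -1.    ]
shift tool [ 0.001  -0.0018 -0.003 ] rot [-0.0016  0.0071 -0.0026] world d [-0.0027 -0.0022 -0.001 ]
```

View pics/s13.png

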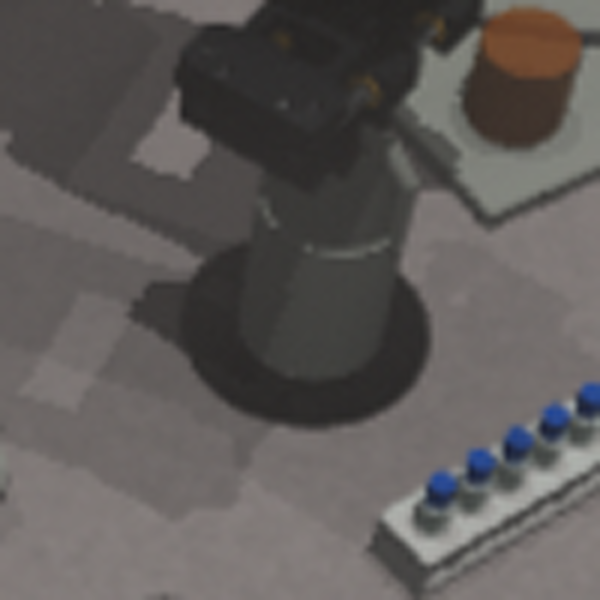

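```bash
python3 -m creep '[[[0,0.003,0,-0.001,0,0.005,0],[0,0,0,0,0,0,0]]]'; python3 -m creep '[[[0,0.003,0,0,0,0,0],[0,0,0,0,0,0,0]]]';python3 -m creep '[[[0,0.002,0,0,0,0,0],[0,0,0,0,0,0,0]]]'
```

```text
time: 11.83
tcp_pos: [0.4939, 0.3242, 0.096]
ee_rot: [0.603, 1.563, 0.759]
ft_force: [-0.2, -0.2, -3.3]
gripper_width: 0.098
time: 12.0
tcp_pos: [0.4952, 0.3251, 0.0963]
ee_rot: [0.489, 1.557, 0.645]
ft_force: [-1.0, 0.1, -3.8]
gripper_width: 0.1
time: 12.17
tcp_pos: [0.4964, 0.3261, 0.0959]
ee_rot: [0.467, 1.552, 0.623]
ft_force: [-1.4, 0.7, -3.0]
gripper_width: 0.1
```

```bash
python3 -c "
from h import *
plan([.491,.321,.0956],np.radians(99))
o=manip.get_obs();print(o['effort'],o['torque'],o['ft_force'])
cv2.imwrite('pics/t14.png',cv2.resize(manip.camera('top')[160:300,30:290,::-1],None,fx=3,fy=3,interpolation=cv2.INTER_CUBIC))
cv2.imwrite('pics/w14.png',manip.camera('wrist')[:,:,::-1])
cv2.imwrite('pics/s14.png',cv2.resize(manip.camera('scene')[0:190,140:440,::-1],None,fx=2.5,fy=2.5,interpolation=cv2.INTER_CUBIC))"
```

```text
t 12.1667 tcp [0.4964 0.3261 0.0959] grip 0.1 F [-1.4415  0.7443 -3.0409] q [ 0.3821  0.5581  1.4441  0.0049  1.1214 -1.3466]
toolY yaw deg 98.93456794380904 x axis [ 0.015   0.0108 -0.9998]
shift tool [ 0.0002 -0.0042 -0.0061] rot [-0.0012  0.0165 -0.0083] world d [-0.0054 -0.0051 -0.0003]
[ -0.0782 -50.8771 -24.4289   0.0221  -0.076   -0.0046] [0.0364 0.04   0.0065] [-1.4415  0.7443 -3.0409]
```

View pics/t14.png

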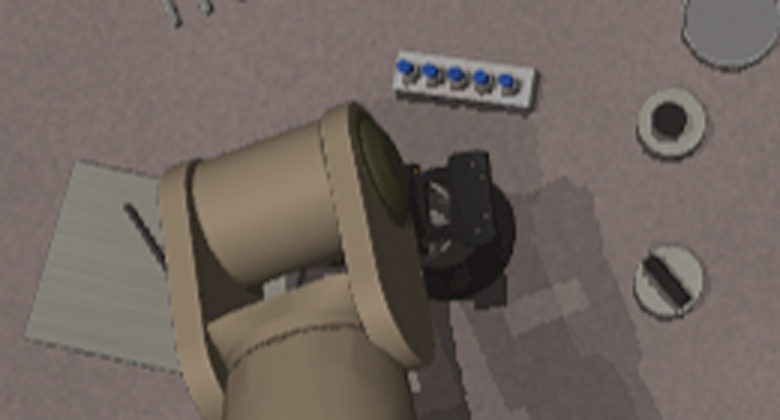

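View pics/w14.png

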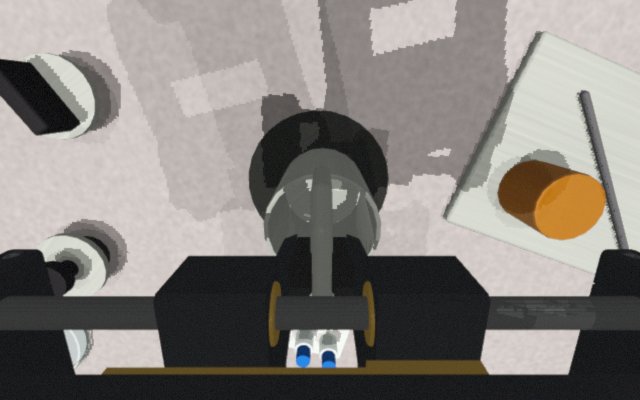

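View pics/s14.png

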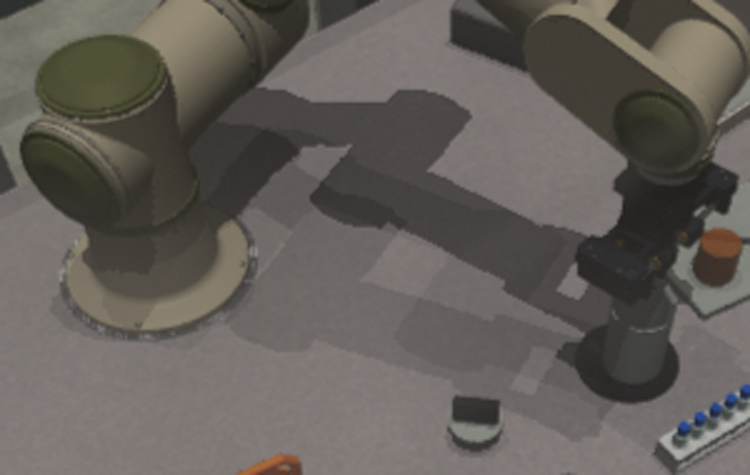

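```bash
python3 -c "
from h import *
S=cam('scene');o=manip.get_obs();C=cam('wrist',o)
im=manip.camera('scene')[:,:,::-1]; f=6;x0,y0=340,90
a=cv2.resize(im[y0:y0+100,x0:x0+100],None,fx=f,fy=f,interpolation=cv2.INTER_CUBIC)
w=manip.camera('wrist')[:,:,::-1]; b=cv2.resize(w[90:290,220:420],None,fx=3,fy=3,interpolation=cv2.INTER_CUBIC)
Rm=R.from_euler('xyz',o['ee_rot']).as_matrix()
g=o['tcp_pos']+Rm@[-.043,0,0]; ax=Rm[:,0]
def circ(c,r,col,dx=0):
    for t in np.linspace(0,6.28,60):
        P=np.array(c)+[r*np.cos(t)+dx,r*np.sin(t),0]
        u=(proj(S,P)-[x0,y0]+.5)*f; cv2.circle(a,tuple(u.astype(int)),1,col,-1)
        P=np.array(c)+[r*np.cos(t),r*np.sin(t),0]
        u=(proj(C,P)-[220,90]+.5)*3; cv2.circle(b,tuple(u.astype(int)),1,col,-1)
circ([.4905,.321,.004],.06,(0,0,255),.004)
bot=g+ax*.135; print('bar',g,'bottom',bot)
circ(bot,.035,(0,255,0),.004); circ(g+ax*.045,.035,(255,255,0),.004)
cv2.imwrite('pics/s15.png',a);cv2.imwrite('pics/w15.png',b)"
```

```text
bar [0.4956 0.3255 0.1388] bottom [0.4975 0.327  0.0038]
```

View pics/s15.png

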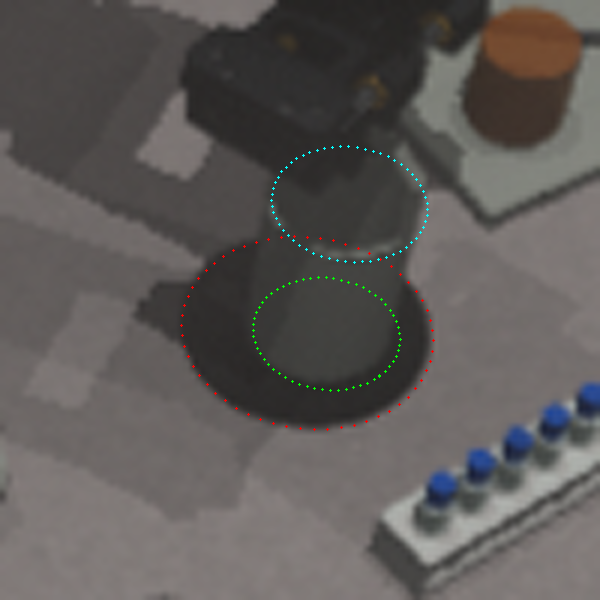

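View pics/w15.png

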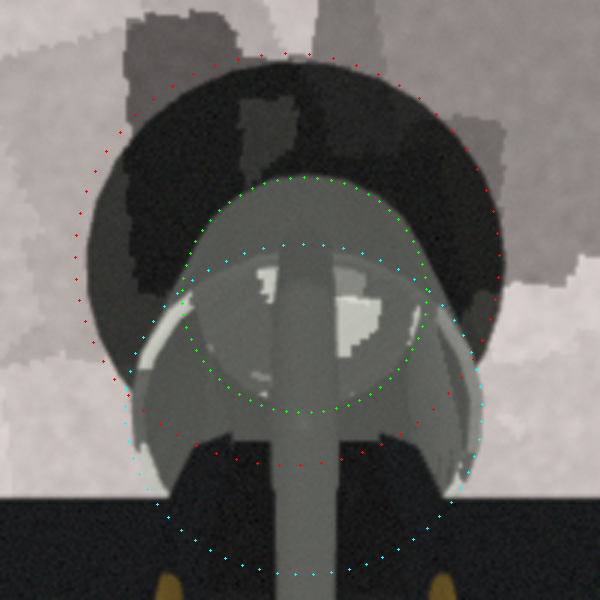

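```bash
python3 -m creep '[[[0.5,0,0,0,0,0,0],[0.5,0,0,0,0,0,0],[0.5,0,0,0,0,0,0],[0.5,0,0,0,0,0,0],[0.5,0,0,0,0,0,0],[0.5,0,0,0,0,0,0],[0.5,0,0,0,0,0,0]]]'; python3 -c "
from h import *
plan([.491,.321,.0956],np.radians(99))
cv2.imwrite('pics/s16.png',cv2.resize(manip.camera('scene')[90:190,340:440,::-1],None,fx=6,fy=6,interpolation=cv2.INTER_CUBIC))
cv2.imwrite('pics/w16.png',manip.camera('wrist')[:,:,::-1])"
```

```text
time: 13.0
tcp_pos: [0.4954, 0.3247, 0.0936]
ee_rot: [0.466, 1.558, 0.622]
ft_force: [0.4, -0.6, -0.3]
gripper_width: 0.502
t 13.0 tcp [0.4954 0.3247 0.0936] grip 0.502 F [ 0.3738 -0.5549 -0.2857] q [ 0.3811  0.5606  1.4466  0.0035  1.1216 -1.3466]
toolY yaw deg 98.90830160479672 x axis [ 0.0108  0.0077 -0.9999]
shift tool [-0.002  -0.003  -0.0049] rot [-0.0016  0.0118 -0.0059] world d [-0.0044 -0.0037  0.002 ]
```

View pics/s16.png

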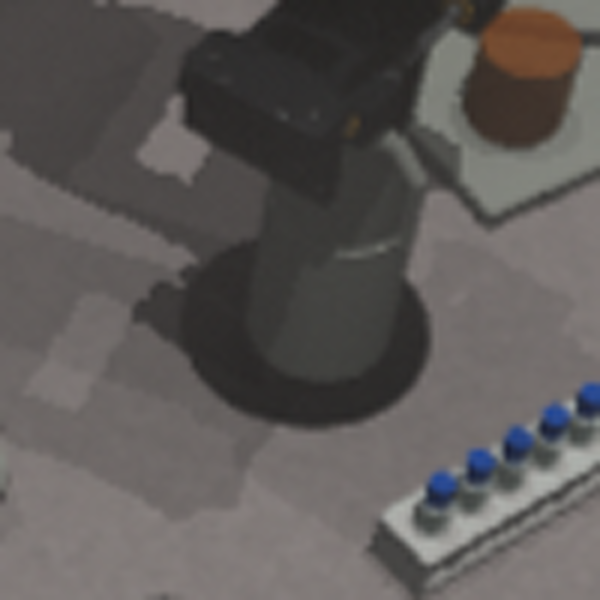

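View pics/w16.png

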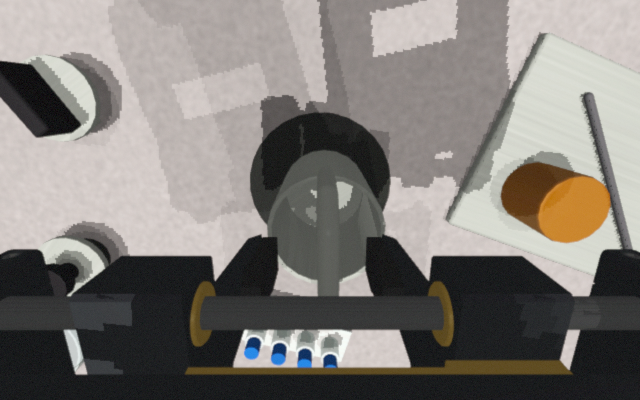

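```bash
python3 -m creep '[[[0.6,-0.01,0,0,0,0,0],[0.8,-0.02,0,0,0,0,0],[1,-0.03,0,0,0,0,0],[1,-0.035,0,0,0,0,0],[1,-0.035,0,0,0,0,0],[1,-0.035,0,0,0,0,0],[1,-0.01,0,0,0,0.012,-0.006],[1,0,0,0,0,0,0]]]'; python3 -c "
from h import *
plan([.452,.1225,.20],np.radians(129))
cv2.imwrite('pics/w17.png',manip.camera('wrist')[:,:,::-1])
cv2.imwrite('pics/s17.png',cv2.resize(manip.camera('scene')[90:190,340:440,::-1],None,fx=6,fy=6,interpolation=cv2.INTER_CUBIC))"
```

```text
time: 13.77
tcp_pos: [0.4919, 0.3227, 0.2813]
ee_rot: [-2.719, 1.57, -2.564]
ft_force: [0.2, 0.4, -1.0]
gripper_width: 1.001
t 13.7667 tcp [0.4919 0.3227 0.2813] grip 1.001 F [ 0.1967  0.4154 -1.0015] q [ 0.3817  0.4227  1.1613 -0.0002  1.5586 -1.3445]
toolY yaw deg 98.90381564705233 x axis [-0.0008 -0.0005 -1.    ]
shift tool [ 0.0814 -0.1916 -0.0704] rot [-0.5253 -0.001   0.0002] world d [-0.0399 -0.2002 -0.0813]
```

View pics/s17.png

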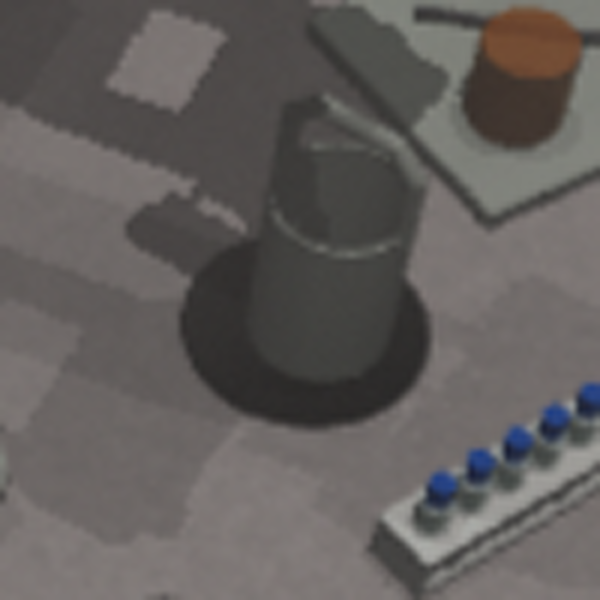

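View pics/w17.png

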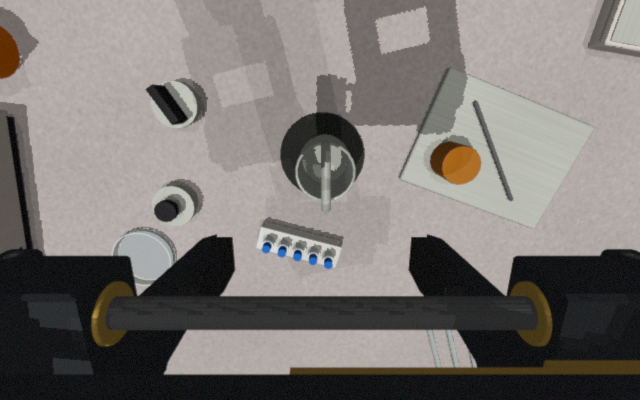

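```bash
python3 -m creep '[[[1,0,-0.035,-0.012,-0.105,0,0],[1,0,-0.035,-0.012,-0.105,0,0],[1,0.0,-0.035,-0.007,-0.105,0,0],[1,0,-0.035,-0.0,-0.105,0,0],[1,0.01,-0.03,0.005,-0.105,0,0],[1,0.02,-0.01,0,0,0,0],[1,0,0,0,0,0,0]]]'; python3 -c "
from h import *
plan([.452,.1225,.20],np.radians(130))
cv2.imwrite('pics/w18.png',manip.camera('wrist')[:,:,::-1])"
```

```text
time: 14.45
tcp_pos: [0.5277, 0.1463, 0.2363]
ee_rot: [2.605, 1.551, -2.969]
ft_force: [-0.1, -0.2, -0.7]
gripper_width: 0.997
t 14.45 tcp [0.5277 0.1463 0.2363] grip 0.997 F [-0.1409 -0.2006 -0.6905] q [ 0.0577  0.3584  1.3676 -0.0023  1.435  -2.2222]
toolY yaw deg 130.642892081726 x axis [-0.0192 -0.0034 -0.9998]
shift tool [ 0.0379  0.0309 -0.0724] rot [ 0.0113 -0.0168 -0.0099] world d [-0.0757 -0.0238 -0.0363]
```

View pics/w18.png

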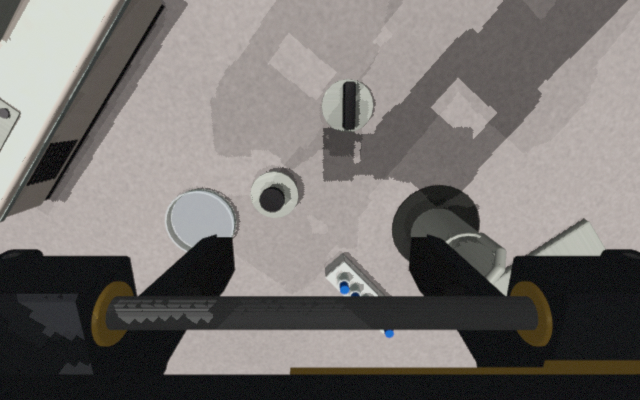

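```bash
python3 -m creep '[[[1,0,0.015,-0.036,0,-0.017,-0.01],[1,0,0.015,-0.036,0,0,0],[1,0,0,0,0,0,0]]]'; python3 -c "
from h import *
plan([.452,.1225,.20],np.radians(130))
im=manip.camera('wrist')[:,:,::-1]
cv2.imwrite('pics/w19.png',im);cv2.imwrite('pics/w19z.png',cv2.resize(im[130:250,260:400],None,fx=5,fy=5,interpolation=cv2.INTER_CUBIC))"
```

```text
time: 14.75
tcp_pos: [0.45, 0.1244, 0.2345]
ee_rot: [2.305, 1.564, 3.015]
ft_force: [-0.3, 0.2, 0.4]
gripper_width: 1.0
t 14.75 tcp [0.45   0.1244 0.2345] grip 1.0 F [-0.3398  0.2158  0.3912] q [ 0.0173  0.1697  1.6171  0.001   1.3618 -2.2633]
toolY yaw deg 130.65736229961595 x axis [-0.0071  0.0009 -1.    ]
shift tool [ 0.0345 -0.0029  0.0005] rot [ 0.0115 -0.0048 -0.0053] world d [ 0.002  -0.0019 -0.0345]
```

View pics/w19.png

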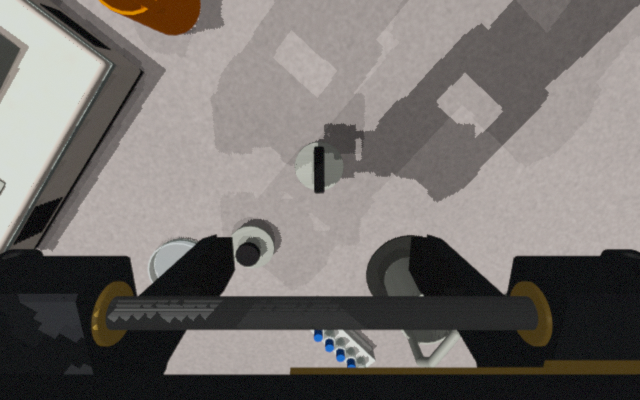

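View pics/w19z.png

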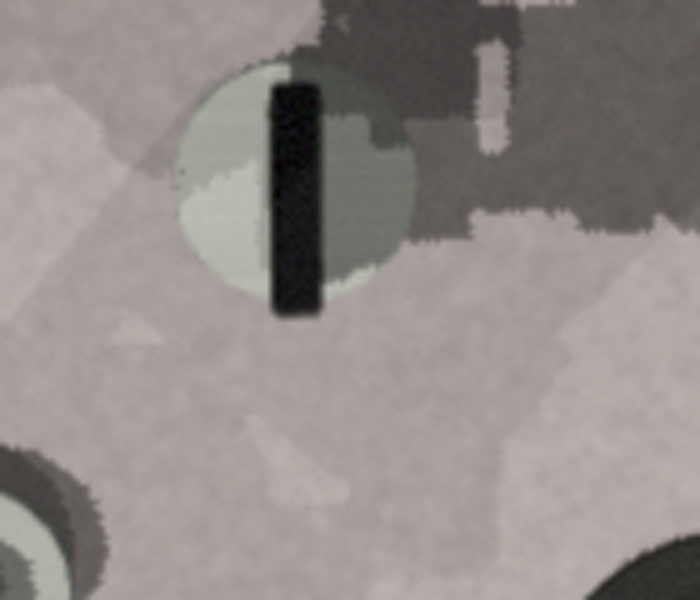

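```bash
python3 -c "
from h import *
C=cam('wrist',manip.get_obs())
m=lambda u,v:((u+.5)/5-.5+260,(v+.5)/5-.5+130)
print('wingtop',pix(C,m(297,199),.058)); a=pix(C,m(297,86),.058);b=pix(C,m(298,314),.058);d=b-a;print(a,b,np.linalg.norm(d),np.degrees(np.arctan2(d[1],d[0])))
print('flange',pix(C,m(296,180),.026))
p=pix(C,m(297,199),.058)
plan([p[0],p[1],.10],np.radians(130.5))"
```

```text
wingtop [0.4539 0.1229 0.058 ]
[0.4348 0.1066 0.058 ] [0.474  0.1404 0.058 ] 0.051706374542539235 40.7682379162814
flange [0.4555 0.1238 0.026 ]
t 14.8 tcp [0.4527 0.1248 0.2354] grip 1.002 F [ 0.6323 -0.2495  0.7705] q [ 0.018   0.173   1.6107  0.0014  1.3615 -2.2624]
toolY yaw deg 130.64449866547258 x axis [-0.0037  0.0013 -1.    ]
shift tool [ 0.1354 -0.0027 -0.    ] rot [ 0.0025 -0.002  -0.0033] world d [ 0.0012 -0.0019 -0.1354]
```

```bash
python3 -m creep '[[[1,0.025,-0.002,0,0,0,0],[1,0.03,0,0,0,0,0],[1,0.03,0,0,0,0,0],[1,0.02,0,0,0,0,0],[1,0,0,0,0,0,0],[1,0,0,0,0,0,0]]]'; python3 -c "
from h import *
plan([.4515,.1225,.07],np.radians(130.5))
C=cam('wrist',manip.get_obs())
im=manip.camera('wrist')[:,:,::-1]
plan([.4515,.1225,.07],np.radians(130.5))
print(proj(C,[.4515,.1225,.058]))
cv2.imwrite('pics/w20.png',im);cv2.imwrite('pics/w20z.png',cv2.resize(im[140:300,240:400],None,fx=4,fy=4,interpolation=cv2.INTER_CUBIC)[:600])"
```

```text
time: 15.3
tcp_pos: [0.4584, 0.129, 0.1324]
ee_rot: [-0.412, 1.561, 0.301]
ft_force: [0.7, 0.5, 1.0]
gripper_width: 0.999
t 15.3 tcp [0.4584 0.129  0.1324] grip 0.999 F [0.7489 0.4601 0.9633] q [ 0.026   0.2817  1.758   0.003   1.0925 -2.2583]
toolY yaw deg 130.8008699070179 x axis [ 0.0093  0.0029 -1.    ]
shift tool [ 0.0623 -0.0002 -0.01  ] rot [0.0053 0.0089 0.0039] world d [-0.0069 -0.0065 -0.0624]
t 15.35 tcp [0.4584 0.1289 0.1326] grip 1.0 F [ 1.0689 -0.3007 -0.1363] q [ 0.0259  0.2813  1.758   0.003   1.0925 -2.2585]
toolY yaw deg 130.80249895652287 x axis [ 0.0096  0.0029 -0.9999]
shift tool [ 0.0625 -0.0001 -0.01  ] rot [0.0053 0.0092 0.0041] world d [-0.0069 -0.0064 -0.0626]
[321.4601 182.8514]
```

View pics/w20z.png

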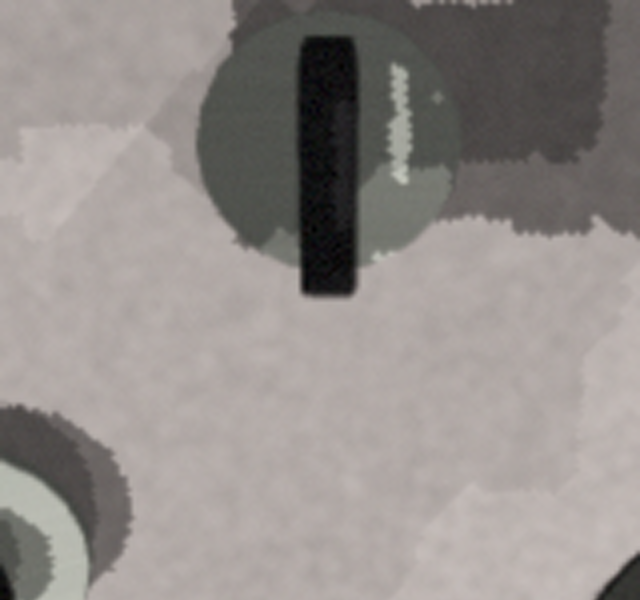

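```bash
python3 -m creep '[[[1,0.015,0,-0.01,0,0.009,0.004],[1,0.02,0,0,0,0,0],[1,0.02,0,0,0,0,0],[1,0.01,0,0,0,0,0],[1,0,0,0,0,0,0],[1,0,0,0,0,0,0]]]'; python3 -c "
from h import *
plan([.451,.122,.008],np.radians(130.6))
C=cam('wrist',manip.get_obs())
im=manip.camera('wrist')[:,:,::-1]
print(proj(C,[.451,.122,.058]))
cv2.imwrite('pics/w21.png',im)"
```

```text
time: 15.85
tcp_pos: [0.4587, 0.1243, 0.0752]
ee_rot: [-0.686, 1.553, 0.028]
ft_force: [1.1, 0.3, 1.0]
gripper_width: 1.001
t 15.85 tcp [0.4587 0.1243 0.0752] grip 1.001 F [1.115  0.2508 0.9551] q [ 0.0173  0.3575  1.8283  0.0002  0.9375 -2.2673]
toolY yaw deg 130.8893626184172 x axis [ 0.0182  0.0005 -0.9998]
shift tool [ 0.0671  0.0041 -0.0083] rot [0.0051 0.0141 0.0115] world d [-0.0077 -0.0023 -0.0672]
[327.237  208.6808]
```

View pics/w21.png

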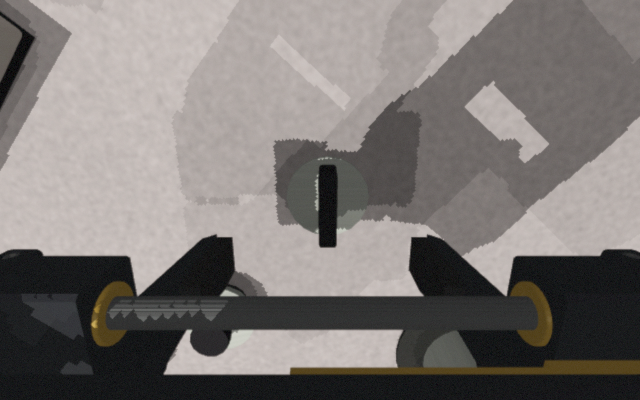

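```bash
python3 -m creep '[[[1,0.01,0.004,-0.008,0,0.016,0.01],[1,0.015,0,0,0,0,0],[1,0.012,0,0,0,0,0],[1,0,0,0,0,0,0],[1,0,0,0,0,0,0]]]'; python3 -c "
from h import *
plan([.451,.122,.008],np.radians(130.6))"
```

```text
time: 16.32
tcp_pos: [0.4515, 0.122, 0.0405]
ee_rot: [-1.281, 1.565, -0.567]
ft_force: [0.8, -1.0, -0.1]
gripper_width: 1.003
t 16.3167 tcp [0.4515 0.122  0.0405] grip 1.003 F [ 0.7767 -1.0052 -0.0991] q [ 0.0144  0.4093  1.867  -0.004   0.8608 -2.268 ]
toolY yaw deg 130.9200364602813 x axis [ 0.0046 -0.0029 -1.    ]
shift tool [ 0.0325  0.0005 -0.0005] rot [0.0056 0.0016 0.0052] world d [-0.0005  0.     -0.0325]
```

```bash
python3 -m creep '[[[1,0.008,0,0,0,0.003,0.005],[1,0.008,0,0,0,0.003,0],[1,0,0,0,0,0,0]]]'; python3 -m creep '[[[1,0.008,0,0,0,0.003,0],[1,0,0,0,0,0,0]]]';  python3 -c "
from h import *
plan([.451,.122,.008],np.radians(130.6))
C=cam('wrist',manip.get_obs())
im=manip.camera('wrist')[:,:,::-1]
cv2.imwrite('pics/w22.png',im)
cv2.imwrite('pics/s22.png',cv2.resize(manip.camera('scene')[110:210,280:400,::-1],None,fx=6,fy=6,interpolation=cv2.INTER_CUBIC))"
```

```text
time: 16.57
tcp_pos: [0.4523, 0.1219, 0.0248]
ee_rot: [-2.713, 1.567, -1.999]
ft_force: [0.0, 0.6, 0.2]
gripper_width: 1.001
time: 16.73
tcp_pos: [0.4524, 0.1219, 0.0161]
ee_rot: [-2.901, 1.564, -2.187]
ft_force: [-0.4, -1.0, -0.0]
gripper_width: 0.995
t 16.7333 tcp [0.4524 0.1219 0.0161] grip 0.995 F [-0.3759 -0.9521 -0.0342] q [ 0.0155  0.4593  1.8731 -0.0073  0.8132 -2.2644]
toolY yaw deg 130.91984545877312 x axis [-0.0038 -0.0054 -1.    ]
shift tool [ 0.0081  0.0011 -0.0009] rot [ 0.0056 -0.0064  0.0016] world d [-0.0014  0.0001 -0.0081]
```

View pics/w22.png

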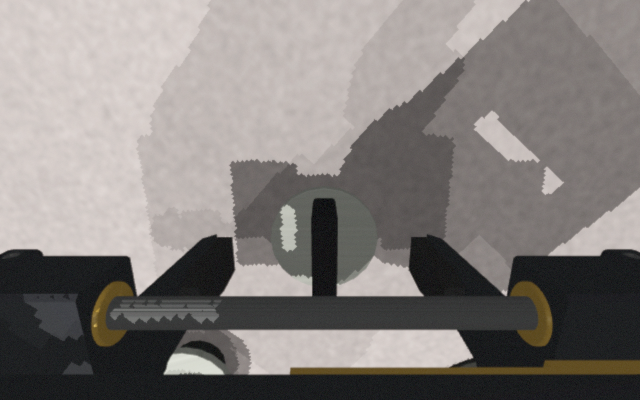

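View pics/s22.png

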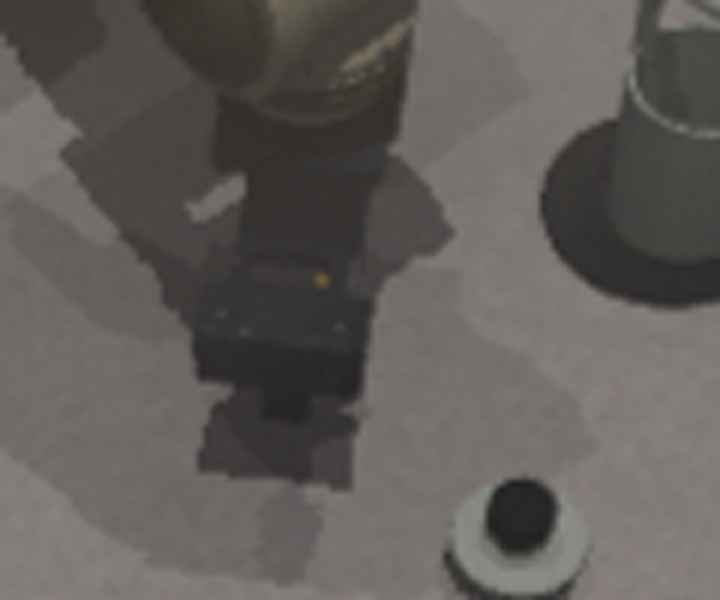

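```bash
python3 -m creep '[[[1,0.007,0.001,-0.001,0,-0.004,0],[1,0,0,0,0,0,0]]]'; python3 -m creep '[[[1,0.006,0,0,0,0,0],[1,0,0,0,0,0,0]]]';  python3 -c "
from h import *
plan([.451,.122,.003],np.radians(130.6))
im=manip.camera('wrist')[:,:,::-1]
cv2.imwrite('pics/w23.png',im)"
```

```text
time: 17.0
tcp_pos: [0.4518, 0.122, 0.01]
ee_rot: [-1.533, 1.568, -0.819]
ft_force: [-0.5, 0.0, -0.6]
gripper_width: 0.998
time: 17.17
tcp_pos: [0.4518, 0.122, 0.0035]
ee_rot: [-1.459, 1.567, -0.745]
ft_force: [0.2, 1.2, 0.4]
gripper_width: 1.0
t 17.1667 tcp [0.4518 0.122  0.0035] grip 1.0 F [0.2368 1.1834 0.417 ] q [ 0.014   0.4794  1.8869 -0.0033  0.7729 -2.2688]
toolY yaw deg 130.92681730178015 x axis [ 0.0025 -0.0023 -1.    ]
shift tool [ 0.0005  0.0005 -0.0006] rot [0.0057 0.0004 0.0033] world d [-0.0008  0.     -0.0005]
```

View pics/w23.png

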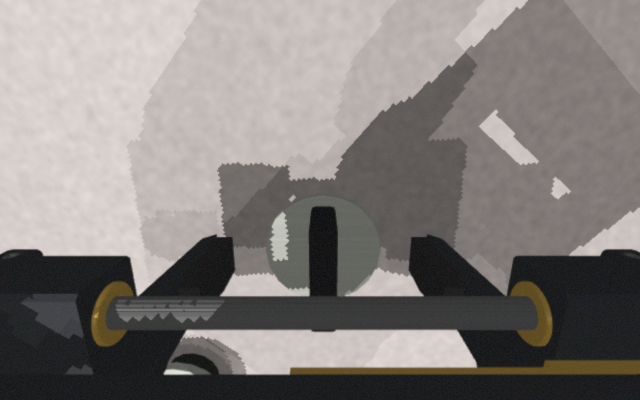

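```bash
python3 -m creep '[[[0,0,0,-0.002,0.003,0,0.003],[0,0,0,0,0,0,0],[0,0,0,0,0,0,0],[0,0,0,0,0,0,0],[0,0,0,0,0,0,0],[0,0,0,0,0,0,0],[0,0,0,0,0,0,0],[0,0,0,0,0,0,0],[0,0,0,0,0,0,0],[0,0,0,0,0,0,0],[0,0,0,0,0,0,0],[0,0,0,0,0,0,0],[0,0,0,0,0,0,0],[0,0,0,0,0,0,0]]]';  python3 -c "
from h import *
plan([.451,.122,.003],np.radians(130.6))
im=manip.camera('wrist')[:,:,::-1]
cv2.imwrite('pics/w24.png',im)"
```

```text
time: 18.38
tcp_pos: [0.4508, 0.1206, 0.0044]
ee_rot: [-0.537, 1.569, 0.174]
ft_force: [-0.2, 0.4, 0.3]
gripper_width: 0.134
t 18.3833 tcp [0.4508 0.1206 0.0044] grip 0.134 F [-0.2109  0.3761  0.3443] q [ 0.0094  0.4754  1.8904  0.0004  0.774  -2.2727]
toolY yaw deg 130.7400608971119 x axis [ 0.0017  0.0003 -1.    ]
shift tool [0.0014 0.0009 0.0011] rot [0.0024 0.0015 0.0009] world d [ 0.0002  0.0014 -0.0014]
```

View pics/w24.png

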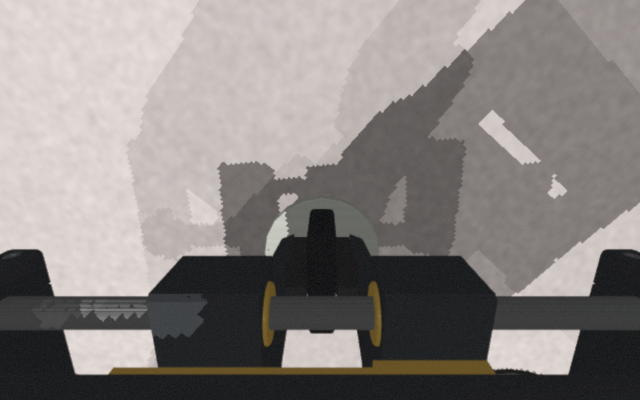

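```bash
python3 -m creep '[[[0,-0.01,0,0,0,0,0],[0,-0.025,0,0,0,0,0],[0,-0.03,0,0,0,0,0],[0,-0.035,0,0,0,0,0],[0,-0.035,0,0,0,0,0],[0,-0.035,0,0,0,0,0],[0,-0.02,0,0,0,0,0],[0,0,0,0,0,0,0]]]';  python3 -c "
from h import *
plan([.55,-.205,.20],np.radians(92))
im=manip.camera('wrist')[:,:,::-1]
cv2.imwrite('pics/w25.png',im)
im=manip.camera('top')[:,:,::-1]
cv2.imwrite('pics/t25z.png',cv2.resize(im[150:240,340:440],None,fx=6,fy=6,interpolation=cv2.INTER_CUBIC))"
```

```text
time: 19.1
tcp_pos: [0.4479, 0.1205, 0.2065]
ee_rot: [2.373, 1.569, 3.084]
ft_force: [0.4, -1.0, -1.6]
gripper_width: 0.133
t 19.1 tcp [0.4479 0.1205 0.2065] grip 0.133 F [ 0.392  -1.042  -1.6398] q [ 0.0092  0.1824  1.6766  0.0002  1.2849 -2.2727]
toolY yaw deg 130.73900019991825 x axis [-0.0023  0.0001 -1.    ]
shift tool [ 0.0062 -0.3132 -0.135 ] rot [ 0.6761 -0.0021 -0.001 ] world d [ 0.1021 -0.3255 -0.0065]
```

View pics/w25.png

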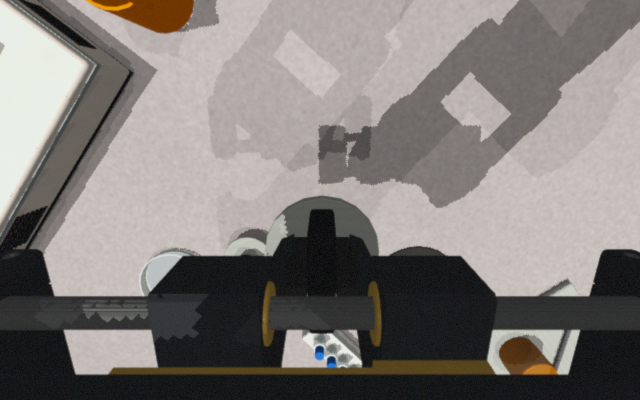

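View pics/t25z.png

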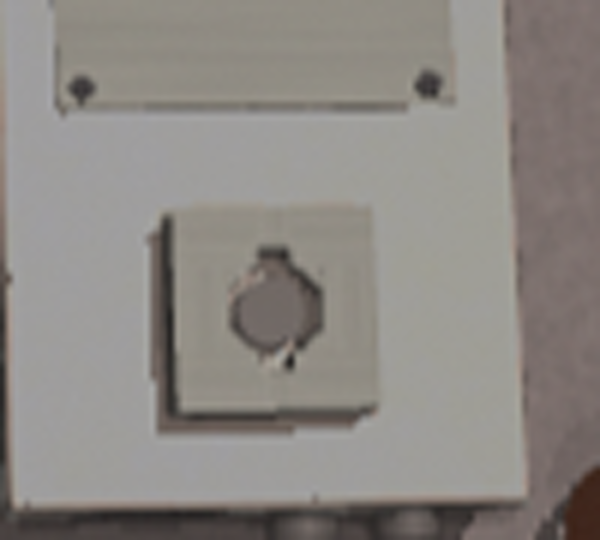

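```bash
python3 -m creep '[[[0,0,-0.02,0,0.1,0,0],[0,0,-0.03,0,0.112,0,0],[0,0,-0.035,0.005,0.112,0,0],[0,0,-0.035,0.01,0.112,0,0],[0,0,-0.035,0.01,0.112,0,0],[0,0,-0.035,0.015,0.112,0,0],[0,0,-0.03,0.02,0.0,0,0],[0,0,0,0,0,0,0]]]';  python3 -c "
from h import *
T=cam('top')
m=lambda u,v:((u+.5)/6-.5+340,(v+.5)/6-.5+150)
q=[pix(T,m(*p),.11) for p in [(170,206),(372,206),(379,408),(178,412)]]
print(np.array(q),np.mean(q,0)); print('mouth',pix(T,m(277,310),.11))
plan([.65,-.209,.23],np.radians(92.2))"
```

```text
time: 19.87
tcp_pos: [0.5769, -0.0761, 0.182]
ee_rot: [2.935, 1.534, 2.956]
ft_force: [0.2, -0.4, -2.2]
gripper_width: 0.132
[[ 0.6256 -0.1667  0.11  ]
 [ 0.6272 -0.2504  0.11  ]
 [ 0.5434 -0.2528  0.11  ]
 [ 0.5402 -0.1702  0.11  ]] [ 0.5841 -0.21    0.11  ]
mouth [ 0.5831 -0.2109  0.11  ]
t 19.8667 tcp [ 0.5769 -0.0761  0.182 ] grip 0.132 F [ 0.1983 -0.4078 -2.1863] q [-0.3298  0.4822  1.3282 -0.0054  1.3672 -1.9212]
toolY yaw deg 91.2380278575183 x axis [-0.0358  0.0067 -0.9993]
shift tool [-0.0514 -0.1341  0.0684] rot [-0.0167 -0.0356 -0.0078] world d [ 0.0731 -0.1329  0.048 ]
```

```bash
python3 -m creep '[[[0,-0.02,-0.02,0.01,-0.017,-0.036,-0.008],[0,-0.02,-0.03,0.015,0,0,0],[0,-0.01,-0.032,0.02,0,0,0],[0,0,-0.03,0.02,0,0,0],[0,0,-0.02,0.005,0,0,0],[0,0,0,0,0,0,0],[0,0,0,0,0,0,0]]]';  python3 -c "
from h import *
plan([.65,-.209,.23],np.radians(92.2))
im=manip.camera('wrist')[:,:,::-1]
plan([.65,-.209,.23],np.radians(92.2))
cv2.imwrite('pics/w26.png',im)"
```

```text
time: 20.45
tcp_pos: [0.6503, -0.2107, 0.2114]
ee_rot: [2.648, 1.541, 2.687]
ft_force: [0.3, -0.4, -1.9]
gripper_width: 0.134
t 20.45 tcp [ 0.6503 -0.2107  0.2114] grip 0.134 F [ 0.2863 -0.3848 -1.9167] q [-0.484   0.708   0.8838 -0.0009  1.5799 -2.0931]
toolY yaw deg 92.18738480377586 x axis [-0.0271  0.0132 -0.9995]
shift tool [-0.0185  0.002  -0.0007] rot [-0.     -0.0266 -0.0143] world d [-0.0003  0.0017  0.0186]
t 20.5 tcp [ 0.6499 -0.2106  0.2111] grip 0.134 F [ 0.6114  0.5316 -2.7983] q [-0.4839  0.7077  0.8852 -0.0012  1.5798 -2.0931]
toolY yaw deg 92.18651034574188 x axis [-0.0281  0.0134 -0.9995]
shift tool [-0.0189  0.0019 -0.0004] rot [-0.     -0.0275 -0.0145] world d [0.0001 0.0016 0.0189]
```

View pics/w26.png

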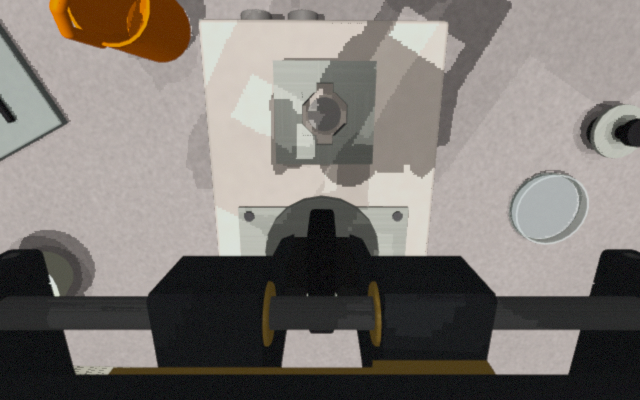

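```bash
python3 -c "
from h import *
im=cv2.imread('pics/w26.png');cv2.imwrite('pics/w26z.png',cv2.resize(im[45:180,255:395],None,fx=4.4,fy=4.4,interpolation=cv2.INTER_CUBIC))"
```

```text
(no output)
```

View pics/w26z.png

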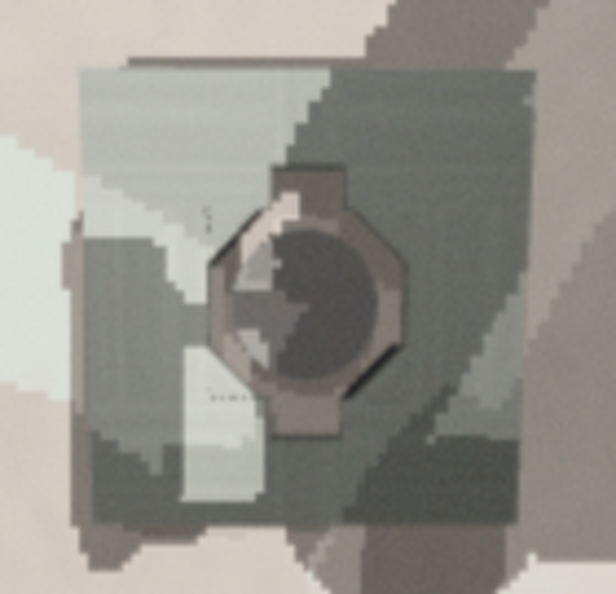

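```bash
python3 -c "
from h import *
o=dict(tcp_pos=np.array([.6503,-.2107,.2114]),ee_rot=np.array([2.648,1.541,2.687]))
C=cam('wrist',o)
f=4.4
m=lambda u,v:((u+.5)/f-.5+255,(v+.5)/f-.5+45)
q=np.array([pix(C,m(*p),.11) for p in [(79,68),(535,70),(518,523),(93,523)]])
print(q,q.mean(0)); d1=q[3]-q[0];d2=q[2]-q[1];d3=q[1]-q[0];d4=q[2]-q[3]
for d in (d1,d2,d3,d4): print(np.linalg.norm(d),np.degrees(np.arctan2(d[1],d[0])))
a=pix(C,m(308,165),.11);b=pix(C,m(305,437),.11);print('notch',a,b,(a+b)/2,np.linalg.norm(a-b),np.degrees(np.arctan2(*(b-a)[1::-1])))
a=pix(C,m(208,304),.11);b=pix(C,m(406,304),.11);print('oct',a,b,(a+b)/2,np.linalg.norm(a-b))
"
```

```text
[[ 0.5449 -0.2522  0.11  ]
 [ 0.5418 -0.1689  0.11  ]
 [ 0.6253 -0.1653  0.11  ]
 [ 0.6284 -0.2494  0.11  ]] [ 0.5851 -0.2089  0.11  ]
0.08355994919087237 1.8784089985931869
0.08356665232160736 2.409756176945869
0.08335907694585523 92.09403310784742
0.08413402575096597 92.08992928264851
notch [ 0.5599 -0.2097  0.11  ] [ 0.61   -0.2083  0.11  ] [ 0.5849 -0.209   0.11  ] 0.050102916706814445 1.6931511703273374
oct [ 0.5856 -0.2277  0.11  ] [ 0.5842 -0.19    0.11  ] [ 0.5849 -0.2089  0.11  ] 0.03768925208579625
```

```bash
python3 -c "
from h import *
c=manip.calibration('wrist');K=c['K'];H=np.linalg.inv(c['hand_eye'])
def pt(p):
    v=H[:3,:3]@np.array(p)+H[:3,3];u=K@v;return u[:2]/u[2]
out=[]
for zc,yc in ((0,0),(.002,0),(.004,0),(.004,-.001)):
    im=cv2.imread('pics/w26.png');a=cv2.resize(im[185:345,250:390],None,fx=5,fy=5,interpolation=cv2.INTER_CUBIC)
    def dot(p,col): 
        u=(pt(p)-[250,185]+.5)*5; cv2.circle(a,tuple(u.astype(int)),1,col,-1)
    for t in np.linspace(0,2*np.pi,120): dot([-.0216,yc+.03*np.sin(t),zc+.03*np.cos(t)],(0,0,255))
    for s in np.linspace(-1,1,30):
        for y in (-.006,.006): dot([-.0536,yc+y,zc+.025*s],(0,255,0))
        dot([-.0536,yc+.006*s,zc-.025],(0,255,0)); dot([-.0536,yc+.006*s,zc+.025],(0,255,0)); dot([-.0216,yc+.006*s,zc-.025],(255,255,0))
    out.append(cv2.resize(a[:800,:],(400,457)))
cv2.imwrite('pics/ov.png',np.hstack(out[:2])); cv2.imwrite('pics/ov2.png',np.hstack(out[2:]))"
```

```text
(no output)
```

View pics/ov.png

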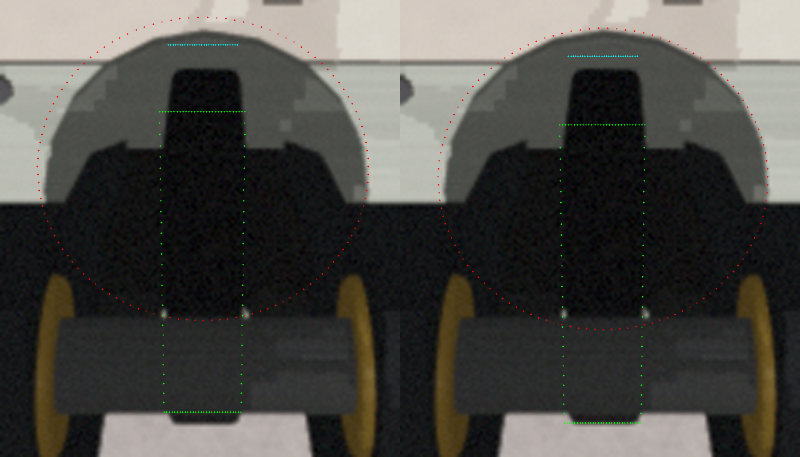

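View pics/ov2.png

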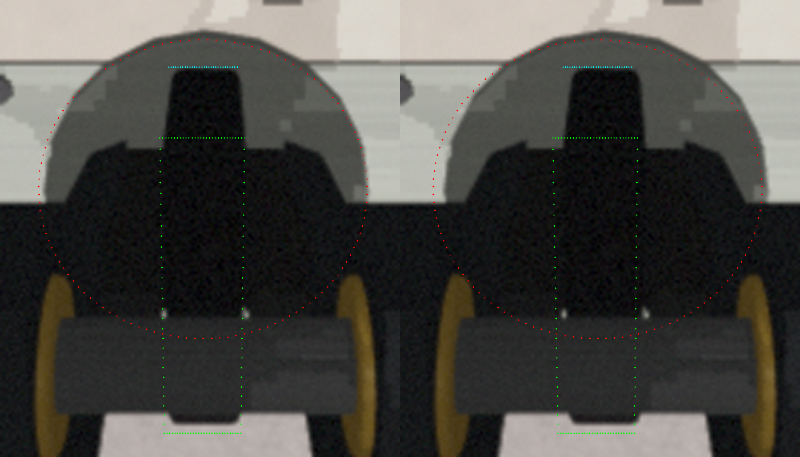

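```bash
python3 -m creep '[[[0,0,0.001,-0.02,0,-0.027,-0.0145],[0,0,0,-0.025,0,0,0],[0,0,0,-0.022,0,0,0],[0,0,0,0,0,0,0],[0,0,0,0,0,0,0]]]';  python3 -c "
from h import *
plan([.582,-.2094,.135],np.radians(92.1))"
```

```text
time: 20.92
tcp_pos: [0.5778, -0.205, 0.2048]
ee_rot: [2.509, 1.56, 2.553]
ft_force: [0.7, -0.6, -1.3]
gripper_width: 0.134
t 20.9167 tcp [ 0.5778 -0.205   0.2048] grip 0.134 F [ 0.7319 -0.6201 -1.3206] q [-0.5321  0.5211  1.2079  0.0006  1.4235 -2.1472]
toolY yaw deg 92.53408432717141 x axis [-0.009   0.006  -0.9999]
shift tool [ 0.0697 -0.005   0.0046] rot [ 0.0076 -0.0088 -0.0064] world d [ 0.0042 -0.0044 -0.0698]
```

```bash
python3 -m creep '[[[0,0.01,-0.005,0.0046,0.007,-0.009,-0.006],[0,0.015,0,0,0,0,0],[0,0.015,0,0,0,0,0],[0,0.012,0,0,0,0,0],[0,0,0,0,0,0,0],[0,0,0,0,0,0,0]]]';  python3 -c "
from h import *
plan([.582,-.2094,.135],np.radians(92.1))"
```

```text
time: 21.42
tcp_pos: [0.5852, -0.2044, 0.1506]
ee_rot: [0.358, 1.569, 0.401]
ft_force: [1.4, -0.7, -0.6]
gripper_width: 0.136
t 21.4167 tcp [ 0.5852 -0.2044  0.1506] grip 0.136 F [ 1.3995 -0.7288 -0.6045] q [-0.5255  0.5681  1.2753  0.0017  1.2969 -2.1398]
toolY yaw deg 92.46418742099515 x axis [ 0.0019  0.0008 -1.    ]
shift tool [ 0.0156 -0.0048 -0.0035] rot [ 0.0064  0.0019 -0.0007] world d [-0.0032 -0.005  -0.0156]
```

```bash
python3 -m creep '[[[0,0,-0.005,-0.0035,0.006,0,0],[0,0,0,0,0,0,0],[0,0,0,0,0,0,0]]]';  python3 -c "
from h import *
plan([.582,-.2094,.135],np.radians(92.1))"
```

```text
time: 21.67
tcp_pos: [0.5827, -0.2094, 0.152]
ee_rot: [-0.026, 1.567, 0.012]
ft_force: [0.3, 0.6, -0.6]
gripper_width: 0.131
t 21.6667 tcp [ 0.5827 -0.2094  0.152 ] grip 0.131 F [ 0.3065  0.6459 -0.6365] q [-0.5347  0.5643  1.2777  0.0019  1.2966 -2.1439]
toolY yaw deg 92.17108179875085 x axis [ 0.0034  0.     -1.    ]
shift tool [ 0.017  -0.     -0.0008] rot [0.0012 0.0034 0.0001] world d [-0.0007 -0.     -0.017 ]
```

Now check alignment above the port.

```bash
python3 -m creep '[[[0,0.012,0,-0.0005,0,0.003,0],[0,0,0,0,0,0,0],[0,0,0,0,0,0,0]]]';  python3 -c "
from h import *
plan([.582,-.2094,.12],np.radians(92.1))
o=manip.get_obs();C=cam('wrist',o);im=manip.camera('wrist')[:,:,::-1].copy()
for s in np.linspace(-1,1,30):
  for a,b in ((s,1),(s,-1),(1,s),(-1,s)):
    t=np.radians(2.1);P=np.array([.585,-.209,.11])+.042*np.array([a*np.cos(t)-b*np.sin(t),a*np.sin(t)+b*np.cos(t),0])
    cv2.circle(im,tuple(np.round(proj(C,P)).astype(int)),0,(0,0,255),-1)
cv2.imwrite('pics/w27.png',cv2.resize(im[120:320,210:430],None,fx=3,fy=3,interpolation=cv2.INTER_CUBIC))
s=manip.camera('scene')[:,:,::-1];cv2.imwrite('pics/s27.png',cv2.resize(s[200:310,200:330],None,fx=5,fy=5,interpolation=cv2.INTER_CUBIC))"
```

```text
time: 21.92
tcp_pos: [0.5827, -0.2099, 0.1403]
ee_rot: [-0.562, 1.568, -0.524]
ft_force: [-0.5, -0.2, -1.1]
gripper_width: 0.129
t 21.9167 tcp [ 0.5827 -0.2099  0.1403] grip 0.129 F [-0.4885 -0.2181 -1.1158] q [-0.5346  0.575   1.2918  0.      1.2719 -2.1429]
toolY yaw deg 92.14727719913623 x axis [ 0.0025 -0.0014 -1.    ]
shift tool [ 0.0203  0.0005 -0.0007] rot [0.0008 0.0024 0.0015] world d [-0.0007  0.0005 -0.0203]
```

View pics/w27.png

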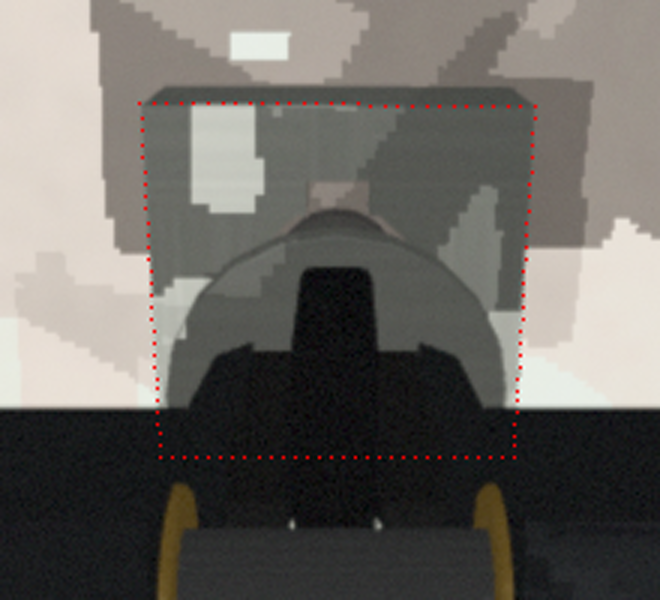

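View pics/s27.png

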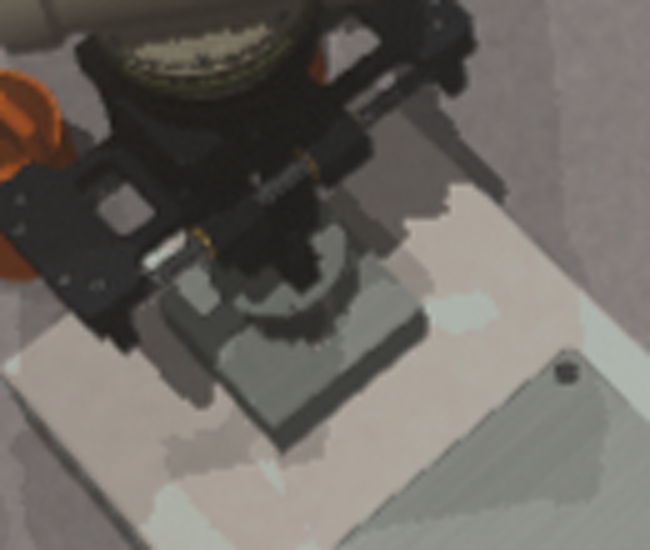

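```bash
python3 -m creep '[[[0,0.01,0.0005,-0.0005,0,0.002,0.001],[0,0.008,0,0,0,0,0],[0,0,0,0,0,0,0],[0,0,0,0,0,0,0]]]';  python3 -c "
from h import *
plan([.582,-.2094,.1144],np.radians(92.1))"
```

```text
time: 22.35
tcp_pos: [0.5819, -0.2091, 0.12]
ee_rot: [2.935, 1.57, 2.973]
ft_force: [0.7, -0.6, -1.8]
gripper_width: 0.136
t 22.35 tcp [ 0.5819 -0.2091  0.12  ] grip 0.136 F [ 0.6963 -0.555  -1.757 ] q [-0.5341  0.5938  1.3161 -0.0002  1.2323 -2.1424]
toolY yaw deg 92.15202247322416 x axis [-0.0006  0.0001 -1.    ]
shift tool [ 0.0056 -0.0003  0.0001] rot [ 0.0009 -0.0006 -0.0001] world d [ 0.0001 -0.0003 -0.0056]
```

```bash
python3 -m creep '[[[0,0.004,0,0,0,0,0],[0,0,0,0,0,0,0]]]'; python3 -m creep '[[[0,0.004,0,0,0,0,0],[0,0,0,0,0,0,0]]]'; python3 -m creep '[[[0,0.004,0,0,0,0,0],[0,0,0,0,0,0,0]]]';  python3 -c "
from h import *
plan([.582,-.2094,.1024],np.radians(92.1))"
```

```text
time: 22.52
tcp_pos: [0.5818, -0.2091, 0.1154]
ee_rot: [2.725, 1.57, 2.762]
ft_force: [-0.1, 0.7, -1.3]
gripper_width: 0.132
time: 22.68
tcp_pos: [0.5819, -0.2091, 0.1111]
ee_rot: [2.864, 1.57, 2.901]
ft_force: [-0.2, -0.2, -1.6]
gripper_width: 0.13
time: 22.85
tcp_pos: [0.582, -0.2092, 0.1068]
ee_rot: [2.965, 1.57, 3.002]
ft_force: [0.2, -0.6, -1.5]
gripper_width: 0.132
t 22.85 tcp [ 0.582  -0.2092  0.1068] grip 0.132 F [ 0.1688 -0.5678 -1.5138] q [-0.5341  0.6071  1.3303 -0.0002  1.2046 -2.1424]
toolY yaw deg 92.15146689572892 x axis [-0.0004  0.0001 -1.    ]
shift tool [ 0.0044 -0.0002  0.    ] rot [ 0.0009 -0.0004 -0.0001] world d [ 0.     -0.0002 -0.0044]
```

```bash
python3 -m creep '[[[0,0.004,0,0,0,0,0],[0,0.001,0,0,0,0,0]]]'; python3 -m creep '[[[0,0.004,0,0,0,0,0]]]'; python3 -m creep '[[[0,0.004,0,0,0,0,0]]]';  python3 -c "
from h import *
plan([.582,-.2094,.0944],np.radians(92.1))"
```

```text
time: 23.02
tcp_pos: [0.5824, -0.2093, 0.1022]
ee_rot: [-0.672, 1.57, -0.634]
ft_force: [-3.1, 2.1, 6.7]
gripper_width: 0.129
time: 23.1
tcp_pos: [0.5825, -0.2094, 0.0994]
ee_rot: [-0.681, 1.569, -0.644]
ft_force: [-3.3, 1.4, 7.9]
gripper_width: 0.139
time: 23.18
tcp_pos: [0.5826, -0.2094, 0.0964]
ee_rot: [-0.723, 1.568, -0.685]
ft_force: [-5.5, 2.4, 9.3]
gripper_width: 0.134
t 23.1833 tcp [ 0.5826 -0.2094  0.0964] grip 0.134 F [-5.4835  2.4389  9.268 ] q [-0.5339  0.6178  1.3414 -0.0004  1.1799 -2.1424]
toolY yaw deg 92.17159147020445 x axis [ 0.002  -0.0016 -1.    ]
shift tool [ 0.002   0.     -0.0006] rot [0.0013 0.0019 0.0017] world d [-0.0006  0.     -0.002 ]
```

```bash
python3 -m creep '[[[0,0.004,0.0005,-0.001,0,0.002,0.001]]]'; python3 -m creep '[[[0,0.004,0,-0.0005,0,0,0]]]';  python3 -c "
from h import *
plan([.582,-.2094,.0944],np.radians(92.1))
im=manip.camera('wrist')[:,:,::-1];cv2.imwrite('pics/w28.png',cv2.resize(im[120:320,210:430],None,fx=3,fy=3,interpolation=cv2.INTER_CUBIC))
s=manip.camera('scene')[:,:,::-1];cv2.imwrite('pics/s28.png',cv2.resize(s[200:310,200:330],None,fx=5,fy=5,interpolation=cv2.INTER_CUBIC))"
```

```text
time: 23.27
tcp_pos: [0.5824, -0.2093, 0.0941]
ee_rot: [-0.701, 1.567, -0.663]
ft_force: [-5.4, 3.4, 39.1]
gripper_width: 0.132
time: 23.35
tcp_pos: [0.5826, -0.2093, 0.0941]
ee_rot: [-0.616, 1.564, -0.577]
ft_force: [-17.1, 10.1, 41.2]
gripper_width: 0.13
t 23.35 tcp [ 0.5826 -0.2093  0.0941] grip 0.13 F [-17.0812  10.0634  41.2204] q [-0.5338  0.618   1.3474 -0.0003  1.1698 -2.1429]
toolY yaw deg 92.19921753331411 x axis [ 0.0054 -0.0035 -1.    ]
shift tool [-0.0003 -0.0001 -0.0006] rot [0.0017 0.0052 0.0037] world d [-0.0006 -0.0001  0.0003]
```

View pics/w28.png

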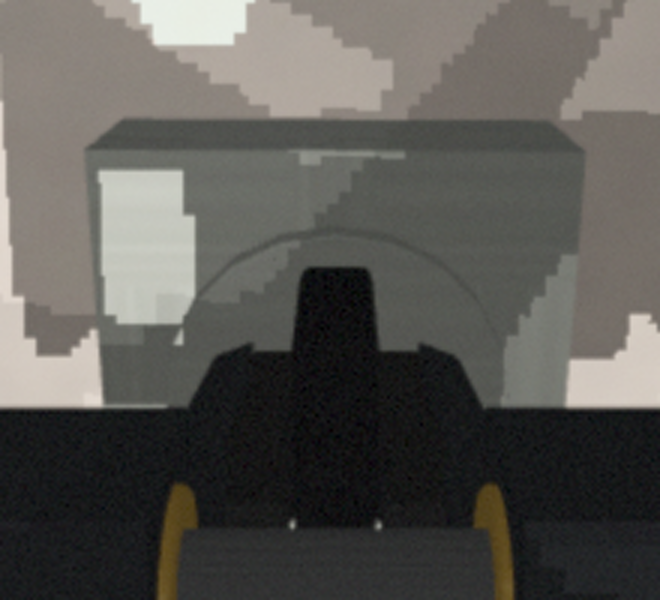

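View pics/s28.png

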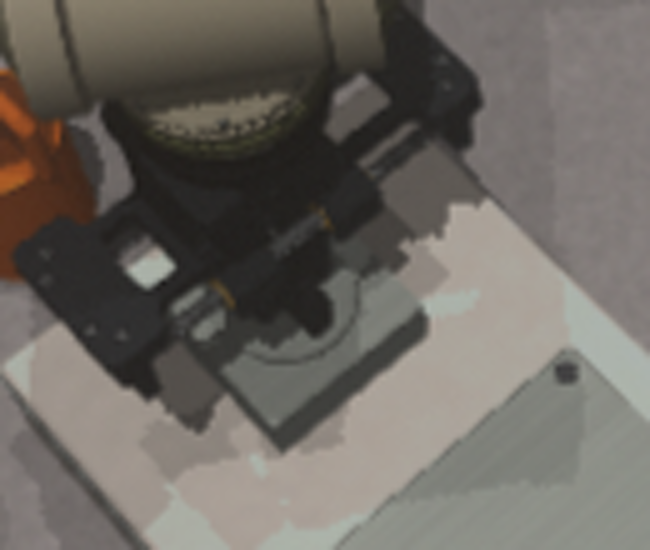

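```bash
python3 -m creep '[[[0,0.002,0,-0.0005,0.06,0.005,0.0035],[0,0.002,0.0003,0,0.1,0.0,0],[0,0.002,0.0003,0,0.1,0,0]]]';  python3 -c "
from h import *
plan([.582,-.2094,.0944],np.radians(2.1))"
```

```text
time: 23.7
tcp_pos: [0.5841, -0.2096, 0.0952]
ee_rot: [-0.314, 1.561, -0.541]
ft_force: [-3.1, 0.7, 9.3]
gripper_width: 0.131
t 23.7 tcp [ 0.5841 -0.2096  0.0952] grip 0.131 F [-3.0966  0.6608  9.2727] q [-0.5329  0.6181  1.3443 -0.0001  1.1693 -1.8761]
toolY yaw deg 76.96031170249529 x axis [ 0.0085 -0.0051 -1.    ]
shift tool [ 0.0008 -0.0003 -0.0021] rot [ 1.3066  0.0101 -0.0036] world d [-0.0021  0.0002 -0.0008]
```

```bash
python3 -m creep '[[[0,0.0035,0.0003,-0.0015,0.1,0.01,-0.003],[0,0.0035,0.0003,-0.0005,0.1,0.002,0]]]';  python3 -c "
from h import *
plan([.582,-.2094,.0944],np.radians(2.1))"
```

```text
time: 23.87
tcp_pos: [0.5845, -0.2092, 0.0941]
ee_rot: [-0.756, 1.562, -1.193]
ft_force: [-10.4, 8.7, 29.7]
gripper_width: 0.134
t 23.8667 tcp [ 0.5845 -0.2092  0.0941] grip 0.134 F [-10.3534   8.7392  29.7069] q [-0.5297  0.6218  1.3409 -0.0061  1.1717 -1.6614]
toolY yaw deg 64.9744665140052 x axis [ 0.0034 -0.0085 -1.    ]
shift tool [-0.0003 -0.0012 -0.0022] rot [1.0974 0.0095 0.002 ] world d [-0.0025 -0.0002  0.0003]
```

```bash
python3 -m creep '[[[0,0.003,0.0003,-0.002,0.1,0.01,0.002],[0,0.003,0.0003,-0.0005,0.1,0.004,0],[0,0.003,0.0003,-0.0005,0.1,0.002,0]]]';  python3 -c "
from h import *
plan([.5835,-.2085,.0944],np.radians(2.1))"
```

```text
time: 24.12
tcp_pos: [0.5852, -0.2077, 0.0942]
ee_rot: [-0.614, 1.567, -1.364]
ft_force: [-8.2, 6.2, 20.7]
gripper_width: 0.134
t 24.1167 tcp [ 0.5852 -0.2077  0.0942] grip 0.134 F [-8.1771  6.2348 20.6845] q [-0.5281  0.6243  1.3363 -0.0032  1.1783 -1.3475]
toolY yaw deg 47.01514828905845 x axis [ 0.0008 -0.0039 -1.    ]
shift tool [-0.0002 -0.0017 -0.0007] rot [0.7839 0.004  0.0009] world d [-0.0017 -0.0008  0.0002]
```

```bash
python3 -m creep '[[[0,0.003,-0.001,-0.0012,0.1,0.004,0.001],[0,0.003,-0.0005,-0.0005,0.1,0.002,0.0],[0,0.003,-0.0005,-0.0005,0.1,0.002,0]]]';  python3 -c "
from h import *
plan([.5845,-.2065,.0944],np.radians(2.1))"
```

```text
time: 24.37
tcp_pos: [0.5861, -0.2074, 0.0942]
ee_rot: [0.847, 1.562, -0.216]
ft_force: [-4.7, 7.7, 18.8]
gripper_width: 0.131
t 24.3667 tcp [ 0.5861 -0.2074  0.0942] grip 0.131 F [-4.7197  7.6873 18.7771] q [-0.5297  0.6218  1.3407  0.0031  1.1704 -1.0386]
toolY yaw deg 29.091559935637495 x axis [ 0.009 -0.002 -1.   ]
shift tool [-0.0002 -0.0009 -0.0016] rot [ 0.4711  0.0044 -0.0082] world d [-0.0016  0.0009  0.0002]
```

```bash
python3 -m creep '[[[0,0.003,-0.0006,-0.001,0.1,0.005,-0.008],[0,0.003,-0.0003,-0.0005,0.1,0.0,-0.002],[0,0.003,-0.0003,-0.0005,0.1,0,-0.002]]]';  python3 -c "
from h import *
plan([.5849,-.2062,.0944],np.radians(2.1))"
```

```text
time: 24.62
tcp_pos: [0.5869, -0.2071, 0.0942]
ee_rot: [0.374, 1.561, -1.002]
ft_force: [-7.0, 3.0, 17.1]
gripper_width: 0.131
t 24.6167 tcp [ 0.5869 -0.2071  0.0942] grip 0.131 F [-6.9801  2.9668 17.0597] q [-0.525   0.6239  1.3371 -0.005   1.1717 -0.7177]
toolY yaw deg 11.15038787558233 x axis [ 0.0054 -0.0085 -0.9999]
shift tool [-0.0002 -0.0018 -0.0012] rot [ 0.1579  0.009  -0.0044] world d [-0.002   0.0009  0.0002]
```

```bash
python3 -m creep '[[[0,0.003,-0.001,-0.001,0.09,0.009,-0.004],[0,0.0035,-0.001,-0.0005,0.06,0.003,-0.002]]]';  python3 -c "
from h import *
plan([.5849,-.2062,.0944],np.radians(2.1))"
```

```text
time: 24.78
tcp_pos: [0.5871, -0.207, 0.0942]
ee_rot: [1.133, 1.564, -0.401]
ft_force: [-3.6, 5.3, 22.4]
gripper_width: 0.132
t 24.7833 tcp [ 0.5871 -0.207   0.0942] grip 0.132 F [-3.6242  5.2772 22.4404] q [-0.5272  0.6249  1.3354  0.0009  1.1747 -0.5638]
toolY yaw deg 2.074690734568376 x axis [ 0.0062 -0.0026 -1.    ]
shift tool [-0.0002 -0.0022 -0.0008] rot [-0.0005  0.0028 -0.0061] world d [-0.0022  0.0008  0.0002]
```

```bash
python3 -m creep '[[[0,0.0035,-0.0008,-0.0004,0,0.002,-0.005],[0,0.004,-0.0005,0,0,0,-0.002]]]';  python3 -c "
from h import *
P=lambda:plan([.5849,-.2062,.0944],np.radians(2.1))
P()
w=manip.camera('wrist')[:,:,::-1];s=manip.camera('scene')[:,:,::-1];t=manip.camera('top')[:,:,::-1]
P()
cv2.imwrite('pics/w29.png',w);cv2.imwrite('pics/s29.png',s);cv2.imwrite('pics/t29.png',t)"
```

```text
time: 24.95
tcp_pos: [0.5871, -0.207, 0.0941]
ee_rot: [0.73, 1.565, -0.807]
ft_force: [-13.6, 8.3, 30.9]
gripper_width: 0.132
t 24.95 tcp [ 0.5871 -0.207   0.0941] grip 0.132 F [-13.6105   8.3302  30.8944] q [-0.5262  0.6256  1.3343 -0.0019  1.1757 -0.5593]
toolY yaw deg 1.9373741810363136 x axis [ 0.0043 -0.0045 -1.    ]
shift tool [-0.0003 -0.0022 -0.0009] rot [-0.0028  0.0047 -0.0042] world d [-0.0022  0.0008  0.0003]
t 25.1 tcp [ 0.5871 -0.207   0.0942] grip 0.133 F [-10.7695   5.8405  26.5126] q [-0.5261  0.6254  1.3345 -0.0019  1.1753 -0.5597]
toolY yaw deg 1.9683926647162457 x axis [ 0.0046 -0.0047 -1.    ]
shift tool [-0.0002 -0.0022 -0.0009] rot [-0.0023  0.0049 -0.0045] world d [-0.0022  0.0008  0.0002]
```

View pics/w29.png

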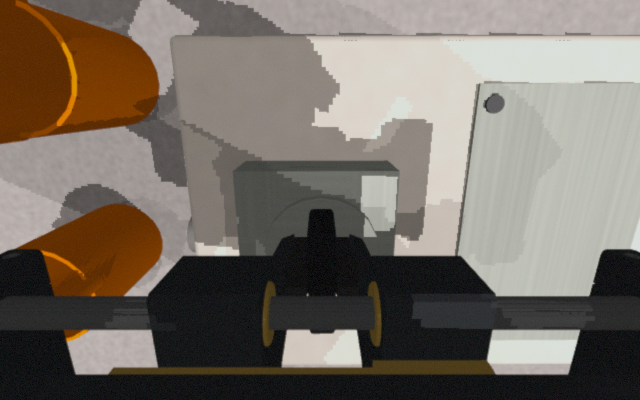

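View pics/s29.png

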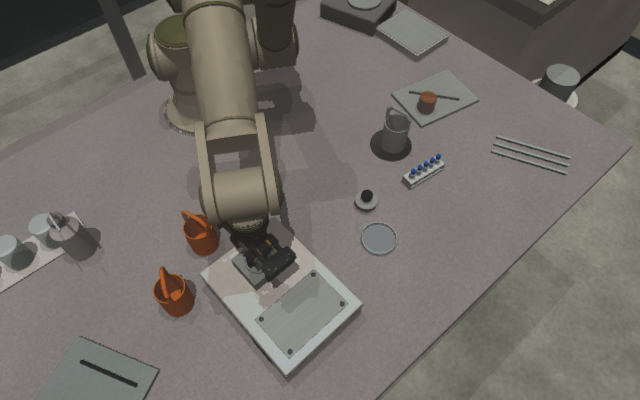

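```bash
python3 -c "
from h import *
for i in range(4): manip.camera('wrist'); o=manip.get_obs(); print(o['time'],o['tcp_pos'],o['ft_force'],o['gripper_width'])
print(manip.finish_job())"
```

```text
25.15 [ 0.5871 -0.207   0.0941] [-10.8597   5.304   25.9603] 0.13391790408896126
25.2 [ 0.5871 -0.207   0.0942] [-9.6661  5.3591 26.1129] 0.13191727360608874
25.25 [ 0.5871 -0.207   0.0942] [-10.2873   4.8815  25.2207] 0.13349547621233368
25.3 [ 0.5871 -0.207   0.0942] [-9.9314  5.2975 25.7458] 0.1297996820181197
the job is handed in; nothing more can be done
None
```

I moved the can to the mat, turned the bayonet plug home in the port, and handed the job in at 25.3 s with the gripper still pressing on the plug. `finish_job()` reports no verdict, so what follows rests on my own checks.

**Can:** It stands upright on the mat and let go, about 5–9 mm from the centre by the camera estimate (the limit is 30 mm). The last scene picture shows it standing, with the stopper, dish and vial rack where they started.

**Plug:** It went in with its lugs through the notches. The spring met it at the expected height, and the push brought it flush at about 40 N. I then turned it 90° clockwise; the tool yaw went from 92.2° to 2.0°, against a port yaw of about 2.1°.

**Final hold:** Over the last 0.2 s the pose stayed steady. The upward force on the tool was about 26 N against the 12 N spring, and the grip opening was about 11.7 mm on the 12 mm wing. In the pictures the flange looks flush.

**Checks that failed or disagreed:**
- **Finger length:** The first grip on the can's handle closed on nothing. In the pictures the fingertips sit about 27 mm behind the TCP, not 8 mm ahead of it as stated. I lowered the gripper by that amount and both later grips held.
- **Camera agreement:** The scene camera disagreed with the other two by about 4 mm in x, so I used the wrist camera for the fit.
- **Side load:** The plug sits about 2 mm off the port's centre, probably against the bore wall (the limit is 5 mm), with roughly 11 N of side force left on the tool.

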